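Slide the soldering slab home into the firebrick corner

ROBOT

A 6-joint arm with a two-finger parallel gripper is mounted at the origin on the work surface. World frame = base frame: x ahead of the robot, y to its left, z up, the work surface at z = 0. Lengths are in mm, angles in degrees, forces in N, time in s.
With the tool pointing down it reaches from about 300 to 850 mm from the base axis. Payload 4.2 kg.
Tool frame: the origin (TCP) lies at the very end of the fingers, on their centre line; the grasp point (between the pads) lies 19 mm behind it; z points along the fingers, y is the direction in which the jaws open and shut (so a half turn about z gives the same grasp; the last joint's range is limited). The gripper opens to 91 mm and grips with 3 to 60 N. Pads are 32 mm wide; open, the fingers measure 118 mm over their backs; the gripper's body (76 mm by 178 mm) begins 60 mm behind the grasp point.
Start: joints at [70.531, 18.312, 89.639, -0, 72.044, -1.146], TCP at [180.77, 545.864, 190.876] pointing down, gripper open.
Joint ranges: [-177.97, 177.97], [-48.28, 115.42], [12.27, 149.76], [-77.06, 257.06], [2.81, 150.46], [-146.56, 146.56]. Speed limits (degrees/s): [147.25, 147.25, 180, 180, 180, 180].

INTERFACE

Orientations are given as [roll, pitch, yaw] about the fixed x, y, z axes, in that order (R = Rz(yaw) Ry(pitch) Rx(roll)).
In Python, from workcell import env gives the robot as it stands. The module is installed in compiled form; this text tells all that it offers.
- The arm moves only by the tool arm_command, never from a script. Its argument "targets" is a list of rows, each a list of 5 numbers: the closure, from 0 (fully open) to 1 (shut), then the shift along the tool's x, y, z each as a share of 50 cm, from -1 to 1, then the turn about the tool's z as a share of pi/4 rad, from -1 to 1. A call has 1 to 8 rows; each row is the pose to reach, as a shift and turn from the pose measured when the call began, along the tool's axes at that moment; what a row does not reach only later rows make up. A row lasts 1/12 s, in which the tool goes at most 41.7 mm and 7.16 degrees, less where a joint would pass 70% of its speed; a pose out of reach is approached as far as the arm can. A call with a number of a shift or a turn outside -1 to 1 is refused whole. A call with a gripper value outside its range is refused whole. The fingers move at their own pace and stop on an object; "squeeze" is the grip in N (left out, the last holds). Time passes only in rows, so rows that repeat a pose let the fingers close. It gives the time, the measured TCP pose, the force and the opening at its end, in the units of the state.
- env.state(): the state, without advancing time (a new reading comes with each control period).
- env.grab_frame(name): name is "scene" or "top" or "wrist"; returns the picture (420x560x3 uint8, red, green, blue); there is no depth.
- env.camera_params(name): a dict with "camera_matrix" (3x3 intrinsics, pixels), "R" (3x3) and "t" (3): a world point X has camera coordinates R X + t; the wrist camera has in their place "hand_eye" (4x4, takes a point from camera to tool coordinates, whose origin is the TCP and whose axes are the flange's). Camera axes: x right, y down, z forward; pixel columns grow to the right and rows downward; lengths in mm; the calibration is good to about 2 mm. A picture is of the moment at which its call begins: read the wrist's pose just before it. camera_params takes no time and is no camera call.
- env.job_done(): hands the job in, once; it reports no verdict.
The state is a dict: "time_s": time; "qpos": joint angles; "qvel": joint speeds; "effort": joint torques, N m; "ee_pos": TCP position; "ee_rot": TCP orientation; "force": force on the tool from outside, world axes, zero at the start; "torque": the same for the moment, N m; "gripper_width": finger opening in mm.
Only numpy, scipy, OpenCV 4.12 (cv2) and the standard library are available. Lean on these libraries where they do the work, as an engineer would, in place of code of your own. Each camera call takes 0.05 s, during which the arm holds its last target.

TASK

A bangle is laid out for soldering on the black slab, so the slab must be slid, not picked up: with your fingers against its edges, push it gently along the hearth plate into the corner of the firebricks, until its long far edge is flush against the back wall and its end is flush against the single brick that stands at one end in front of the wall, with no gap left for the flame. Do not grasp or lift anything; the bangle must stay untouched in its place in the middle of the slab, and leave the jar, spare bangle, loupe and tweezers where they are. Finish with the robot clear of everything.

Things in the scene. Friction and masses are not known exactly. Their poses are not given: they have to be found in the camera images.
- hearth: Fixed hearth: steel plate 6 mm thick, no rim (x -170 to 230, y -270 to 270 mm), with a straight back wall of two pale firebricks end to end. Origin: plate's underside; x towards the wall, y left along it, z up. The wall's flat face is the plane x = 100 mm, y -230 to 230 mm, 50 mm high above the plate, wall 114 mm deep. Place varies, yaw within 0.25 rad.
- back_wall (a point): Point at the foot of the back wall's flat face, middle of its length, on the plate's top; axes as the hearth's.
- end_brick: Single pale firebrick fixed on the plate, butted against the wall's face at left or right (varies), making a square corner with it. 114 mm (hearth x) by 90 mm (hearth y), 50 mm high. Origin: centre of its underside; axes as the hearth's. Its side facing the hearth's middle is the stop. Firebrick is soft: pressing the slab on brick with over 45 N damages it.
- slab: Loose black soldering slab lying flat on the plate in the open, clear of the bricks: 90 (its x) by 140 (its y) by 25 mm high, 0.2 to 0.45 kg, slides dry on the plate (some 1 to 6 N to push). Origin: centre of its underside; z up, its x within 0.35 rad of the hearth's x.
- bangle: Gold bangle, plain ring 68 mm outside, 61 mm inside, 9 mm high, 60 g, lying loose and flat on the middle of the slab (its foot 31 mm, its top 40 mm above the bench). Origin: centre of its underside. It rides on the slab and slips if the slab is jerked; its outside is about 11 mm in from the slab's long edges.
- flux_jar: Small white jar 36 mm across, 45 mm high, loose on the plate towards the other end of the wall from the end brick, its centre about 57 mm off the wall. Origin: centre of its underside.
- spare_bangle: Wider gold bangle, 72 mm outside, 14 mm high, loose on the plate near a front corner. Origin: centre of its underside.
- loupe: Folding metal loupe, 64 x 28 x 18 mm, loose on the plate near the other front corner. Origin: middle of its underside.
- tweezers: Steel tweezers about 155 mm long, 5 mm thick, lying loose on top of the back wall (56 mm above the bench), along it. Origin: middle of the underside.
Things that resemble listed ones, but are neither listed nor needed, are in the scene too. What is shaped like the bangle but orange or red is not meant.

How it is judged (in metres and radians):
At the end, for the whole second after the job is handed in: The slab lies flat and at rest on the plate, its long edge within about 3.5 mm of the back wall and square to it within 0.03 rad, its end within about 3.5 mm of the end brick; the bangle still lies on the slab within 10 mm of its middle (x of slab in the frame of hearth between 0.0515 and 0.058 m and angle between the y axis of slab and the y axis of hearth, either way round below 0.03 rad and y of slab in the frame of end_brick between -0.1185 and 0.1185 m and height (world z) of slab below 0.009 m and angle between slab's own z axis and vertical below 0.03 rad and linear speed of slab below 0.01 m/s and angular speed of slab below 0.1 rad/s and horizontal distance between bangle and slab below 0.01 m and height (world z) of bangle between 0.027 and 0.035 m); the robot touches nothing.
It fails at once if the slab is lifted or tipped off the hearth plate (height (world z) of slab above 0.014 m or angle between slab's own z axis and vertical above 0.1 rad).
It fails at once if the bangle on the slab slips more than 10 mm from the slab's middle, or is lifted or tipped (horizontal distance between bangle and slab above 0.01 m or height (world z) of bangle above 0.039 m or angle between bangle's own z axis and vertical above 0.15 rad).
It fails at once if the robot touches the bangle on the slab (contact force between any of the arm, the fingers and bangle above 0.3 N).
It fails at once if the slab is rammed into the firebricks (over 45 N) (contact force between slab and hearth above 45 N or contact force between slab and end_brick above 45 N).
It fails at once if the jar, spare bangle, loupe or tweezers are moved more than 20 mm (distance of any of flux_jar, spare_bangle, loupe, tweezers from where it was at the start of the episode above 0.02 m).
It also fails if it takes over 64 s, if anything falls off the work surface, if the arm or the gripper's body presses on something with over 40 N, if the wrist force passes 120 N, or if a joint passes its speed limit or range.

## Working session

There is one attempt and no reset: what is moved stays moved. The work goes in short steps, Python scripts to look and compute and a tool call to move; the robot and the scene stay as the last step left them, time stands still between calls to the robot, and variables do not carry over. Pictures are saved under pics/ and viewed, and the job is handed in when it is done.

Besides the shell and the picture viewer there is one more tool, called as name(argument=value, ...) on one line, values as JSON. arm_command: Moves the arm, as the interface text tells. Shift numbers are shares of 50 cm and turn numbers shares of pi/4 rad, none past 1 either way. Its arguments: {"type":"object","properties":{"targets":{"type":"array"},"squeeze":{"type":"number"}},"required":["targets"]}

```bash
mkdir -p pics; python3 - <<'E'
from workcell import env
import cv2,numpy as np
s=env.state();print(s)
for n in ["scene","top","wrist"]:
    im=env.grab_frame(n);cv2.imwrite(f"pics/a_{n}.png",im[:,:,::-1])
    p=env.camera_params(n);print(n,{k:np.round(v,4).tolist() for k,v in p.items()})
E
```

```text
{'time_s': 0.0, 'qpos': array([ 7.05305864e+01,  1.83526422e+01,  8.97072233e+01, -7.27137223e-04,
        7.20420690e+01, -1.14612333e+00]), 'qvel': array([ 0.02205009,  0.09325062,  0.02826265,  0.05223447, -0.02897287,
        0.01537011]), 'effort': array([ 1.92914937e-03, -4.12455404e+01, -2.31971812e+01,  7.31607503e-02,
        4.55053768e-02, -1.35281311e-04]), 'ee_pos': array([180.59193642, 545.33247954, 190.00473116]), 'ee_rot': array([-1.79898072e+02, -1.34774764e-03,  1.61676933e+02]), 'force': array([0.32522339, 0.71457417, 0.5984766 ]), 'torque': array([-0.02350875, -0.0356442 , -0.01010829]), 'gripper_width': 91.23075896363181}
scene {'camera_matrix': [[508.2438, 0.0, 281.5409], [0.0, 508.2438, 212.0891], [0.0, 0.0, 1.0]], 'R': [[0.3108, 0.9504, -0.0134], [0.7746, -0.2614, -0.5759], [-0.5508, 0.1686, -0.8174]], 't': [-176.2441, -384.4947, 1295.9362]}
top {'camera_matrix': [[546.3507, 0.0, 284.372], [0.0, 546.3507, 203.0629], [0.0, 0.0, 1.0]], 'R': [[0.0125, -0.9998, 0.012], [-0.983, -0.0145, -0.1828], [0.1829, -0.0095, -0.9831]], 't': [1.7015, 591.5336, 1091.991]}
wrist {'camera_matrix': [[313.8051, 0.0, 279.6779], [0.0, 313.8051, 208.8192], [0.0, 0.0, 1.0]], 'hand_eye': [[-0.0002, -0.9596, -0.2815, 80.3505], [1.0, -0.0004, 0.0004, -0.8214], [-0.0005, -0.2815, 0.9596, -194.8549], [0.0, 0.0, 0.0, 1.0]]}
```

View pics/a_scene.png

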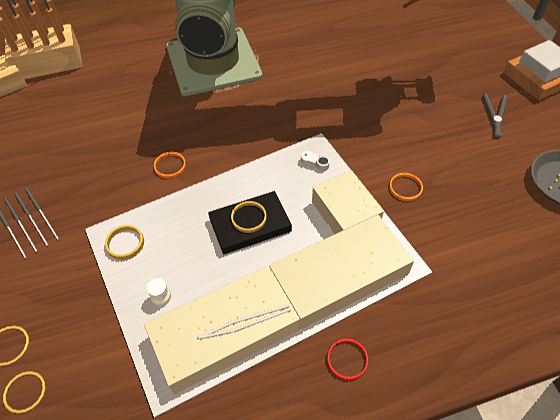

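View pics/a_top.png

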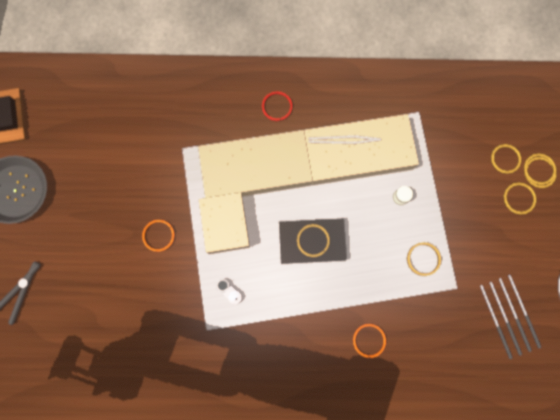

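View pics/a_wrist.png

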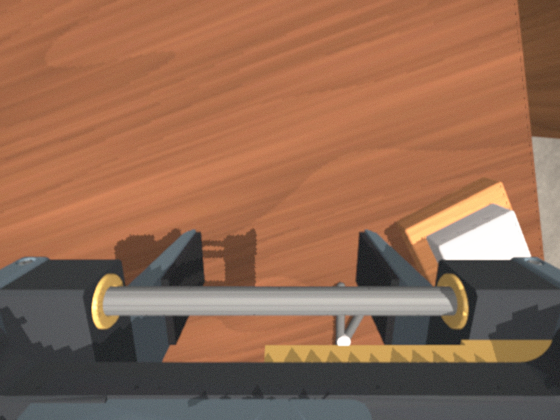

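Top view: the slab with the gold bangle is at (313,240). Candidates for the bangle are:
- gold rings: the one on the slab (313,240), the spare at (424,259), and loose ones at (506,158), (540,170) and (520,198)
- orange rings: (158,235) and (369,340)
- red ring: (277,105)

I choose the one on the black slab. The end brick is at (224,222), on the left (+y), and the jar is at (404,195). Next is a close crop and the measurements.

```bash
cat > h.py <<'E'
import numpy as np,cv2
from workcell import env
def px2w(n,uv,z):
    p=env.camera_params(n);K=np.array(p["camera_matrix"]);R=np.array(p["R"]);t=np.array(p["t"])
    uv=np.atleast_2d(uv).astype(float)
    d=(R.T@np.linalg.inv(K)@np.c_[uv,np.ones(len(uv))].T).T
    c=-R.T@t
    return (c+d*((z-c[2])/d[:,2])[:,None])
def w2px(n,X):
    p=env.camera_params(n);K=np.array(p["camera_matrix"])
    q=(np.array(p["R"])@np.atleast_2d(X).T).T+np.array(p["t"]);q=(K@q.T).T
    return q[:,:2]/q[:,2:]
E
python3 - <<'E'
from h import *
im=cv2.imread("pics/a_top.png")
cv2.imwrite("pics/b_crop.png",cv2.resize(im[100:340,175:465],None,fx=2.7,fy=2.5,interpolation=cv2.INTER_CUBIC) if 0 else cv2.resize(im[105:335,180:460],(784,644-48),interpolation=cv2.INTER_CUBIC))
for n in["top","scene"]:
    im=cv2.imread(f"pics/a_{n}.png")
    m=(im.max(2)<45).astype(np.uint8)
    m=cv2.morphologyEx(m,cv2.MORPH_CLOSE,np.ones((3,3)))
    k,l,st,c=cv2.connectedComponentsWithStats(m)
    for i in range(1,k):
        if st[i,4]>500: print(n,i,st[i],c[i])
E
```

```text
scene 10 [ 179   16   59   43 1561] [202.32094811  37.05765535]
scene 39 [ 209  191   82   63 2019] [246.91926696 224.42496285]
scene 42 [234 206  30  22 520] [248.42884615 216.31538462]
```

View pics/b_crop.png

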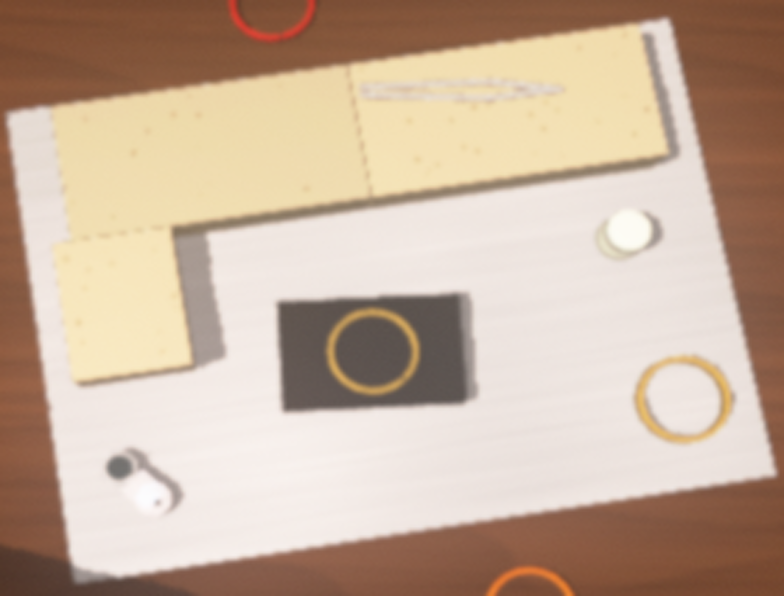

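```bash
cat > meas.py <<'E'
from h import *
from scipy.optimize import least_squares
def sub(im,pts,w=3):
    g=cv2.cvtColor(im,cv2.COLOR_BGR2GRAY)
    p=np.array(pts,np.float32).reshape(-1,1,2).copy()
    cv2.cornerSubPix(g,p,(w,w),(-1,-1),(3,50,.01))
    return p.reshape(-1,2)
def fit(W,model):
    # rigid 2D: W=c+R(th)model
    f=lambda q:(np.c_[q[0]+np.cos(q[2])*model[:,0]-np.sin(q[2])*model[:,1],q[1]+np.sin(q[2])*model[:,0]+np.cos(q[2])*model[:,1]]-W[:,:2]).ravel()
    r=least_squares(f,[*(W[:,:2].mean(0)-model.mean(0)),0],x_scale=[10,10,.1]);return r.x,r.fun.reshape(-1,2)
E
python3 - <<'E'
from meas import *
im=cv2.imread("pics/a_top.png")
cr=lambda a:[(180+x/2.8-.3,105+y*230/596-.3) for x,y in a]
pl=sub(im,cr([(7,112),(670,18),(776,475),(75,583)]))
M=np.array([[230,270],[230,-270],[-170,-270],[-170,270.]])
x,e=fit(px2w("top",pl,6),M);print("plate",x,np.degrees(x[2]),e.round(1).tolist())
br=np.array(cr([(175,228),(669,157),(191,366),(78,382),(645,25)]))
b2=sub(im,br);print(np.round(b2-br,1).tolist())
MB=np.array([[100,140],[100,-230],[-14,140],[-14,230],[214,-230.]])
for y0 in(140,):
  x2,e=fit(px2w("top",br,56),MB);print("brick",x2,e.round(1).tolist())
sl=sub(im,cr([(278,301),(463,294),(467,402),(284,411)]))
MS=np.array([[45,70],[45,-70],[-45,-70],[-45,70.]])
x3,e=fit(px2w("top",sl,31),MS);print("slab top",x3,e.round(1).tolist())
im=cv2.imread("pics/a_scene.png")
cv2.imwrite("pics/b_sc.png",cv2.resize(im[130:330,190:400],(798,760))[:600])
E
```

```text
plate [ 5.42357570e+02 -6.65311760e+01  1.74846886e-01] 10.017988618487744 [[0.3, 1.6], [-0.4, -1.6], [0.8, -0.8], [-0.7, 0.8]]
[[-1.5, -0.8], [2.9, -0.0], [0.0, -0.0], [-1.2, 0.3], [1.1, -1.7]]
brick [ 5.38639344e+02 -5.94726169e+01  1.60628399e-01] [[2.9, -3.9], [-3.1, 4.6], [2.4, -7.4], [1.8, -1.2], [-4.1, 7.9]]
slab top [ 5.16165973e+02 -4.90206746e+01  6.21508786e-02] [[0.4, 2.3], [-0.9, -1.5], [0.7, -3.4], [-0.2, 2.6]]
```

View pics/b_sc.png

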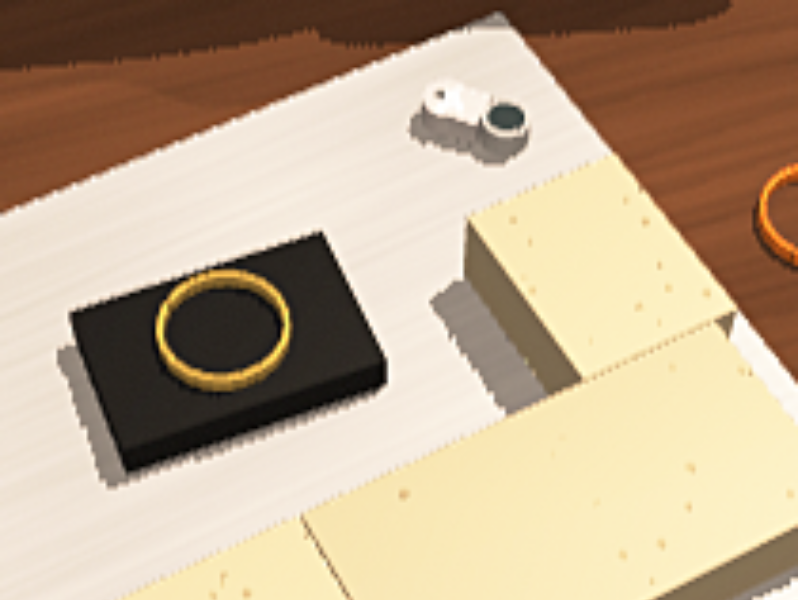

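```bash
cat >> meas.py <<'E'
def place(q,P):
    c,s=np.cos(q[2]),np.sin(q[2]);P=np.asarray(P,float)
    return np.c_[q[0]+c*P[:,0]-s*P[:,1],q[1]+s*P[:,0]+c*P[:,1],P[:,2]]
E
python3 - <<'E'
from meas import *
top=lambda a:np.array([(180+(x+.5)/2.8-.5,105+(y+.5)*230/596-.5) for x,y in a])
sc=lambda a:np.array([(190+(x+.5)/3.8-.5,130+(y+.5)/3.8-.5) for x,y in a])
pt=top([(7,112),(670,18),(776,475),(75,583)]);PM=[[230,270,6],[230,-270,6],[-170,-270,6],[-170,270,6]]
bt=top([(175,228),(191,366),(78,382),(669,157),(645,25)])
bs=sc([(583,380),(470,222),(615,157)])
Bm=lambda y:[[100,y,56],[-14,y,56],[-14,y+90,56],[100,-230,56],[214,-230,56]]
# scene raw pixels: plate corners
ps=np.array([(430,271),(154,414),(87,228),(322,135.)])
def f(q):
    h=q[:3]
    r=[w2px("top",place(h,PM))-pt,w2px("scene",place(h,PM))-ps,w2px("top",place(h,Bm(q[3])))-bt,w2px("scene",place(h,Bm(q[3])[:3]))-bs]
    return np.vstack(r).ravel()
r=least_squares(f,[540,-60,.17,140],x_scale=[10,10,.05,10],loss="soft_l1");print(r.x,np.round(f(r.x).reshape(-1,2),1).tolist())
st=top([(278,301),(463,294),(467,402),(284,411)])
ss=sc([(385,360),(124,444),(70,313),(322,234)])
SM=[[45,70,31],[45,-70,31],[-45,-70,31],[-45,70,31]]
g=lambda q:np.vstack([w2px("top",place(q,SM))-st,w2px("scene",place(q,SM))-ss]).ravel()
r2=least_squares(g,[516,-49,.06],x_scale=[10,10,.05]);print(r2.x,np.round(g(r2.x).reshape(-1,2),1).tolist())
h=r.x;d=r2.x[:2]-h[:2];c,s=np.cos(h[2]),np.sin(h[2])
print("slab in hearth",c*d[0]+s*d[1],-s*d[0]+c*d[1],r2.x[2]-h[2], "goal",55,h[3]-70)
print("goal world",place(h,[[55,h[3]-70,0]]))
E
```

```text
[ 5.41396027e+02 -6.56015284e+01  1.69487759e-01  1.53408791e+02] [[-0.5, -0.3], [-0.0, 0.9], [-0.4, 1.0], [-1.3, -0.0], [1.7, 0.5], [-1.8, 2.3], [-3.1, -0.1], [-0.7, -2.6], [-1.8, -1.0], [0.3, -0.8], [-2.6, -0.2], [0.1, -0.7], [-1.8, -0.2], [-0.7, 0.0], [-1.9, -1.6], [-0.7, -1.5]]
[ 5.16815540e+02 -5.01386159e+01  5.70244246e-02] [[-0.8, -0.3], [-1.4, -0.4], [-0.0, 0.2], [-1.2, -0.4], [-0.0, 0.3], [-1.6, 1.6], [-1.3, -0.8], [-0.3, -1.3]]
slab in hearth -21.620035336898827 19.387523367433747 -0.11246333455336609 goal 55 83.40879119125489
goal world [[581.53876441  25.88938409   0.        ]]
```

```bash
cat > go.py <<'E'
import sys
from h import *
# usage: go.py x y z yaw -> shares
s=env.state();p=s["ee_pos"];R=__import__("scipy.spatial.transform",fromlist=["Rotation"]).Rotation.from_euler("xyz",s["ee_rot"],degrees=True).as_matrix()
t=np.array([float(a) for a in sys.argv[1:4]]);yaw=float(sys.argv[4])
d=R.T@(t-p)/500
dy=-((yaw-s["ee_rot"][2]+180)%360-180)/45
print("t",round(s["time_s"],2),"pos",p.round(1),"yaw",s["ee_rot"].round(2),"F",s["force"].round(1),"w",round(s["gripper_width"],1))
print("shares",d.round(4),"turn",round(dy,4),"mm",np.round(d*500,1))
E
python3 go.py 352 188 190 130; python3 - <<'E'
from h import *
for n,uv,z in[("jar",(404,193),51),("spare",(424,259),20),("loupe",(230,291),20),("bangle",(313,240),38)]: print(n,px2w("top",uv,z).round(0))
E
```

```text
t 0.15 pos [180.6 545.5 190.2] yaw [-179.92   -0.    161.68] F [ 0.3 -0.8 -0.1] w 91.4
shares [-0.5502 -0.5709  0.0012] turn 0.7039 mm [-275.1 -285.5    0.6]
jar [[ 618. -243.   51.]]
spare [[ 481. -289.   20.]]
loupe [[409. 121.  20.]]
bangle [[516. -52.  38.]]
```

arm_command(targets=[[0.5,-0.069,-0.071,0,0.09],[0.5,-0.138,-0.142,0,0.18],[0.5,-0.206,-0.214,0,0.27],[0.5,-0.275,-0.285,0,0.36],[0.5,-0.344,-0.357,0,0.45],[0.5,-0.412,-0.428,0,0.54],[0.5,-0.481,-0.5,0,0.62],[0.5,-0.55,-0.57,0,0.7]])

```text
time_s: 0.82
ee_pos: [324.8, 243.2, 190.5]
ee_rot: [-179.9, 0.0, 130.0]
force: [1.0, 0.4, -0.1]
gripper_width: 45.8
```

```bash
python3 go.py 522 -172 150 93.3
```

```text
t 0.82 pos [324.8 243.2 190.5] yaw [-1.7994e+02  5.0000e-02  1.3004e+02] F [ 1.   0.4 -0.1] w 45.8
shares [-0.8895 -0.2322  0.082 ] turn 0.8165 mm [-444.7 -116.1   41. ]
```

arm_command(targets=[[0.5,-0.08,-0.02,0,0.1],[0.5,-0.16,-0.042,0.0,0.2],[0.5,-0.24,-0.063,0.0,0.3],[0.5,-0.32,-0.084,0.0,0.4],[0.5,-0.4,-0.105,0.0,0.5],[0.5,-0.48,-0.126,0.0,0.6],[0.5,-0.56,-0.147,0.0,0.7],[0.5,-0.64,-0.167,0.0,0.8165]])

```text
time_s: 1.48
ee_pos: [466.9, -57.7, 190.8]
ee_rot: [-180.0, 0.1, 93.0]
force: [1.5, 0.4, 0.1]
gripper_width: 45.3
```

```bash
python3 go.py 522 -172 150 93.3
```

```text
t 1.48 pos [466.9 -57.7 190.8] yaw [-1.7997e+02  6.0000e-02  9.3020e+01] F [1.5 0.4 0.1] w 45.3
shares [-0.2341  0.0981  0.0817] turn -0.0062 mm [-117.1   49.1   40.9]
```

arm_command(targets=[[0.5,-0.075,0.032,0,0],[0.5,-0.15,0.064,0.03,0],[0.5,-0.225,0.095,0.06,-0.006],[0.5,-0.234,0.098,0.0817,-0.006],[0.5,-0.234,0.098,0.0817,-0.006]])

```text
time_s: 1.9
ee_pos: [520.8, -173.6, 146.7]
ee_rot: [-179.7, -0.1, 93.1]
force: [-0.7, 1.0, -0.2]
gripper_width: 45.6
```

```bash
python3 go.py 522 -172 17 93.3; python3 - <<'E'
from h import *
for n in["wrist","top"]:
    cv2.imwrite(f"pics/c_{n}.png",env.grab_frame(n)[:,:,::-1])
E
```

```text
t 1.9 pos [ 520.8 -173.6  146.7] yaw [-1.7966e+02 -5.0000e-02  9.3100e+01] F [-0.7  1.  -0.2] w 45.6
shares [0.0029 0.0041 0.2593] turn -0.0045 mm [  1.4   2.  129.7]
```

View pics/c_wrist.png

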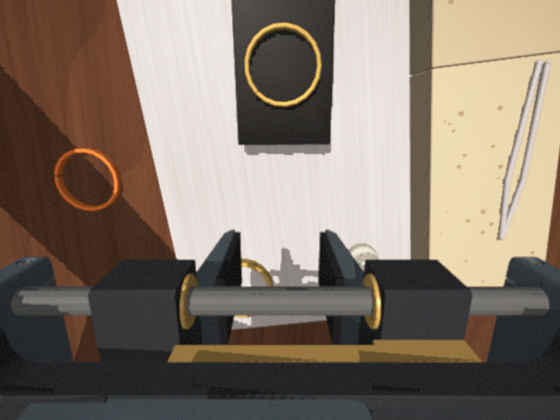

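View pics/c_top.png

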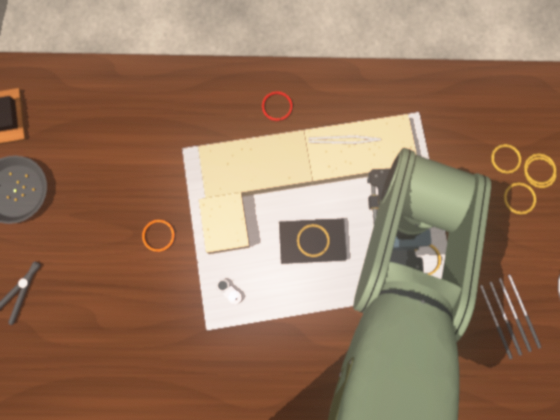

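```bash
cat >> h.py <<'E'
from scipy.spatial.transform import Rotation as Ro
def wr2w(uv,z,s):
    p=env.camera_params("wrist");K=np.array(p["camera_matrix"]);H=np.array(p["hand_eye"])
    T=np.eye(4);T[:3,:3]=Ro.from_euler("xyz",s["ee_rot"],degrees=True).as_matrix();T[:3,3]=s["ee_pos"]
    T=T@H;uv=np.atleast_2d(uv).astype(float)
    d=(T[:3,:3]@np.linalg.inv(K)@np.c_[uv,np.ones(len(uv))].T).T;c=T[:3,3]
    return c+d*((z-c[2])/d[:,2])[:,None]
def w2wr(X,s):
    p=env.camera_params("wrist");K=np.array(p["camera_matrix"]);H=np.array(p["hand_eye"])
    T=np.eye(4);T[:3,:3]=Ro.from_euler("xyz",s["ee_rot"],degrees=True).as_matrix();T[:3,3]=s["ee_pos"]
    T=np.linalg.inv(T@H);q=(T[:3,:3]@np.atleast_2d(X).T).T+T[:3,3];q=(K@q.T).T
    return q[:,:2]/q[:,2:]
E
python3 - <<'E'
from h import *
s=dict(ee_pos=np.array([520.8,-173.6,146.7]),ee_rot=np.array([-179.66,-.05,93.1]))
print(wr2w([[238,144],[332,144],[283,65]],31,s).round(1), wr2w([[430,263],[430,0],[410,75]],[56],s).round(1))
E
```

```text
[[ 475.9 -121.9   31. ]
 [ 567.2 -116.9   31. ]
 [ 515.6  -49.    31. ]] [[ 672.2 -225.8   56. ]
 [ 629.3    0.7   56. ]
 [ 622.9  -54.8   56. ]]
```

arm_command(targets=[[0.5,0.002,0.003,0.07,-0.004],[0.5,0.003,0.004,0.14,-0.004],[0.5,0.003,0.004,0.21,-0.004],[0.5,0.003,0.004,0.25,-0.004],[0.5,0.003,0.004,0.26,-0.004],[0.5,0.003,0.004,0.26,-0.004]])

```text
time_s: 2.5
ee_pos: [521.7, -167.8, 19.2]
ee_rot: [-179.7, -0.1, 93.5]
force: [-0.7, -0.2, 0.4]
gripper_width: 45.5
```

```bash
python3 go.py 521.8 -141 17 93.3
```

```text
t 2.5 pos [ 521.7 -167.8   19.2] yaw [-1.7974e+02 -9.0000e-02  9.3540e+01] F [-0.7 -0.2  0.4] w 45.5
shares [0.0535 0.0035 0.0046] turn 0.0053 mm [26.8  1.7  2.3]
```

arm_command(targets=[[0.5,0.02,0.0,0.002,0.005],[0.5,0.04,0.0,0.004,0.005],[0.5,0.048,0.0,0.004,0.005],[0.5,0.055,0.0,0.004,0.005],[0.5,0.06,0.0,0.004,0.005],[0.5,0.065,0.0,0.004,0.005],[0.5,0.07,0.0,0.004,0.005],[0.5,0.075,0.0,0.004,0.005]])

```text
time_s: 3.17
ee_pos: [519.5, -130.3, 17.4]
ee_rot: [-179.8, -0.1, 93.3]
force: [0.3, -0.1, -0.3]
gripper_width: 45.8
```

```bash
cat > look.py <<'E'
import sys
from h import *
for a in sys.argv[2:]:
    s=env.state();cv2.imwrite(f"pics/{sys.argv[1]}_{a}.png",env.grab_frame(a)[:,:,::-1])
    if a=="wrist": np.save(f"pics/{sys.argv[1]}.npy",np.r_[s["ee_pos"],s["ee_rot"]])
E
python3 go.py 521.6 -78 17 99.7; python3 look.py d wrist
```

```text
t 3.17 pos [ 519.5 -130.3   17.4] yaw [-1.7975e+02 -9.0000e-02  9.3300e+01] F [ 0.3 -0.1 -0.3] w 45.8
shares [0.1043 0.0102 0.0009] turn -0.1423 mm [52.1  5.1  0.5]
```

View pics/d_wrist.png

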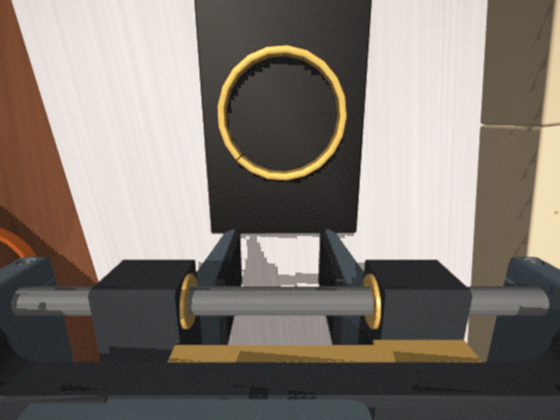

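```bash
python3 - <<'E'
from h import *
a=np.load("pics/d.npy");s=dict(ee_pos=a[:3],ee_rot=a[3:])
print(wr2w([[212,234],[358,234]],31,s).round(1),wr2w([[282,115]],40,s).round(1))
E
```

```text
[[ 476.5 -122.9   31. ]
 [ 566.3 -117.7   31. ]] [[515.4 -50.3  40. ]]
```

arm_command(targets=[[0.5,0.005,0.001,0.001,0],[0.5,0.01,0.002,0.001,0],[0.5,0.016,0.003,0.001,0],[0.5,0.022,0.004,0.001,-0.01],[0.5,0.028,0.005,0.001,-0.02],[0.5,0.034,0.005,0.001,-0.03],[0.5,0.04,0.005,0.001,-0.04],[0.5,0.046,0.005,0.001,-0.055]])

```text
time_s: 3.88
ee_pos: [520.4, -106.5, 16.8]
ee_rot: [-179.7, -0.1, 95.8]
force: [0.3, 0.3, 0.2]
gripper_width: 45.5
```

```bash
python3 go.py 521.6 -78 17 99.7; python3 look.py e wrist
```

```text
t 3.88 pos [ 520.4 -106.5   16.8] yaw [-1.7973e+02 -1.2000e-01  9.5840e+01] F [0.3 0.3 0.2] w 45.5
shares [ 0.0565  0.0081 -0.0003] turn -0.0859 mm [28.2  4.  -0.1]
```

View pics/e_wrist.png

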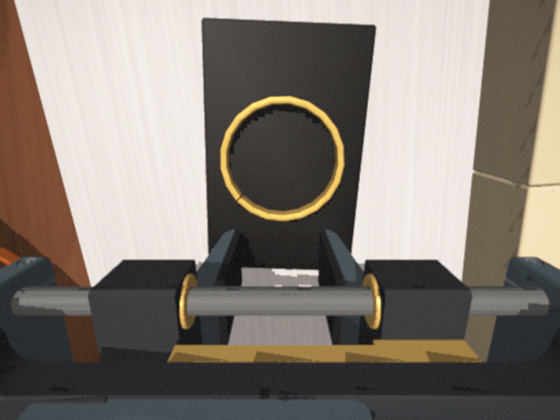

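```bash
python3 - <<'E'
from h import *
a=np.load("pics/e.npy");s=dict(ee_pos=a[:3],ee_rot=a[3:])
print(wr2w([[240,268],[318,268],[203,20],[375,27]],31,s).round(1),wr2w([[282,158]],40,s).round(1))
E
python3 look.py e scene
python3 -c "
import cv2;im=cv2.imread('pics/e_scene.png');cv2.imwrite('pics/e_sc2.png',cv2.resize(im[110:310,100:340],(780,600)))"
```

```text
[[ 495.9 -122.    31. ]
 [ 545.1 -116.9   31. ]
 [ 467.8   15.5   31. ]
 [ 555.8   21.2   31. ]] [[515.1 -49.1  40. ]]
```

View pics/e_sc2.png

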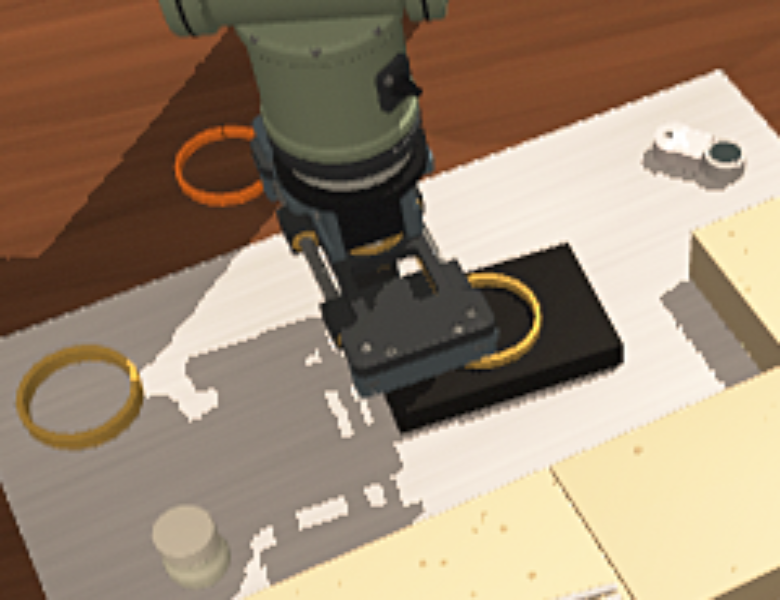

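```bash
python3 - <<'E'
from h import *
p=env.camera_params("wrist");K=np.array(p["camera_matrix"]);H=np.linalg.inv(np.array(p["hand_eye"]))
for X in [(16,22.8,0),(-16,22.8,0),(16,22.8,-38),(16,36,0),(16,36,-38),(16,22,-60),(16,-22.8,0),(0,22.8,0)]:
    q=K@(H[:3,:3]@np.array(X)+H[:3,3]);print(X,(q[:2]/q[2]).round(0))
E
python3 -c "
import cv2;im=cv2.imread('pics/e_wrist.png');cv2.imwrite('pics/e_w2.png',cv2.resize(im[210:350,180:390],(798,532)))"
```

```text
(16, 22.8, 0) [316. 218.]
(-16, 22.8, 0) [314. 263.]
(16, 22.8, -38) [324. 240.]
(16, 36, 0) [336. 218.]
(16, 36, -38) [348. 240.]
(16, 22, -60) [329. 257.]
(16, -22.8, 0) [246. 218.]
(0, 22.8, 0) [315. 241.]
```

View pics/e_w2.png

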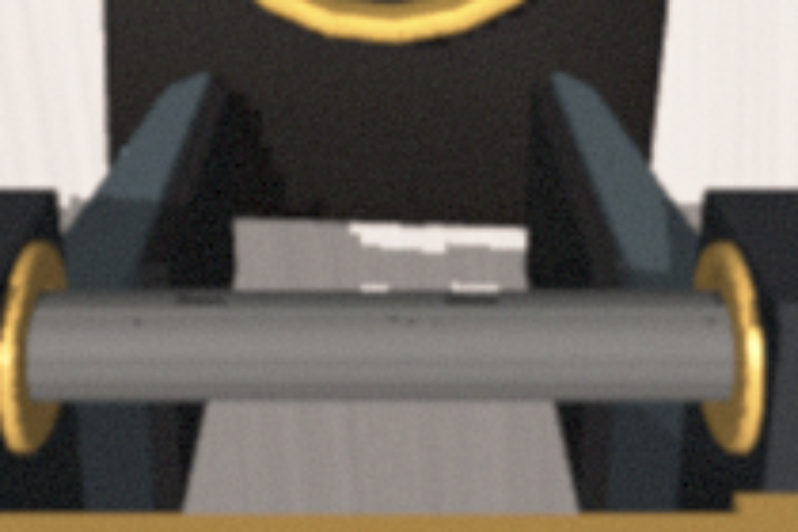

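```bash
python3 - <<'E'
from h import *
s=env.state();print(s["qpos"].round(2),s["ee_pos"],s["ee_rot"],s["force"],s["torque"])
im=cv2.imread("pics/e_scene.png")
Rm=Ro.from_euler("xyz",s["ee_rot"],degrees=True).as_matrix()
P=np.array([[x,y,z] for y in(-36,-22.8,22.8,36) for x in(-16,16) for z in (0,-60)])
uv=w2px("scene",(Rm@P.T).T+s["ee_pos"])
g=np.clip((im.astype(float)/255)**0.45*255,0,255).astype(np.uint8)
c=cv2.resize(g[180:280,190:310],(780,650),interpolation=cv2.INTER_CUBIC)[:600]
c2=c.copy()
for q,pp in zip(uv,P):
    cv2.circle(c,tuple(int(v) for v in ((q-[190,180])*6.5)),3,(0,0,255) if pp[2]==0 else (0,255,0),-1)
cv2.imwrite("pics/e_sc3.png",c)
E
```

```text
[-1.2820e+01  2.4510e+01  1.0856e+02  5.0000e-02  4.7230e+01 -1.8680e+01] [ 520.39881202 -106.36949604   16.86180918] [-1.79729228e+02 -1.26326954e-01  9.58367616e+01] [-0.06210184 -0.12188505 -0.02651584] [-0.07701925  0.01997004 -0.05268804]
```

View pics/e_sc3.png

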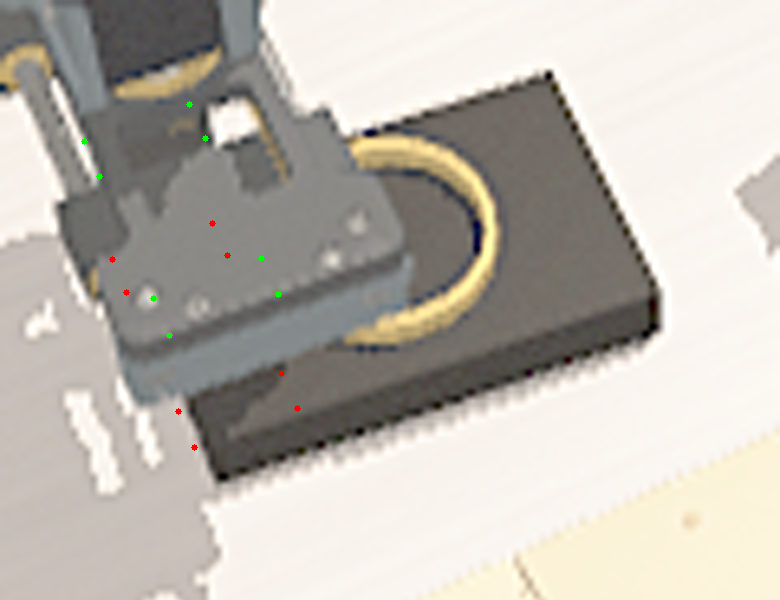

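```bash
python3 - <<'E'
from h import *
s=env.state()
im=cv2.imread("pics/e_scene.png")
Rm=Ro.from_euler("xyz",s["ee_rot"],degrees=True).as_matrix()
P=np.array([[x,y,z] for y in(-89,89) for x in(-38,38) for z in (-79,)])
P=np.vstack([P,[[x,y,0] for y in (-36,-22,22,36) for x in (-16,16)]])
uv=w2px("scene",(Rm@P.T).T+s["ee_pos"])
g=np.clip((im.astype(float)/255)**0.35*255,0,255).astype(np.uint8)
c=cv2.resize(g[160:260,180:310],(780,600),interpolation=cv2.INTER_CUBIC)
for q,pp in zip(uv,P):
    cv2.circle(c,tuple(int(v) for v in ((q-[180,160])*6)),3,(0,0,255) if pp[2]==0 else (0,255,0),-1)
cv2.imwrite("pics/e_sc4.png",c)
t=env.grab_frame("top")[:,:,::-1]
uv=w2px("top",(Rm@P.T).T+s["ee_pos"]);print(uv.round())
g=np.clip((t.astype(float)/255)**0.5*255,0,255).astype(np.uint8)
c=cv2.resize(g[170:300,270:440],(785,600),interpolation=cv2.INTER_CUBIC)
for q,pp in zip(uv,P):
    cv2.circle(c,tuple(int(v) for v in ((q-[270,170])*4.615)),3,(0,0,255) if pp[2]==0 else (0,255,0),-1)
cv2.imwrite("pics/e_top4.png",c)
E
```

```text
[[366. 278.]
 [328. 281.]
 [356. 190.]
 [319. 193.]
 [347. 256.]
 [332. 257.]
 [346. 249.]
 [332. 250.]
 [344. 229.]
 [329. 230.]
 [343. 222.]
 [329. 224.]]
```

View pics/e_sc4.png

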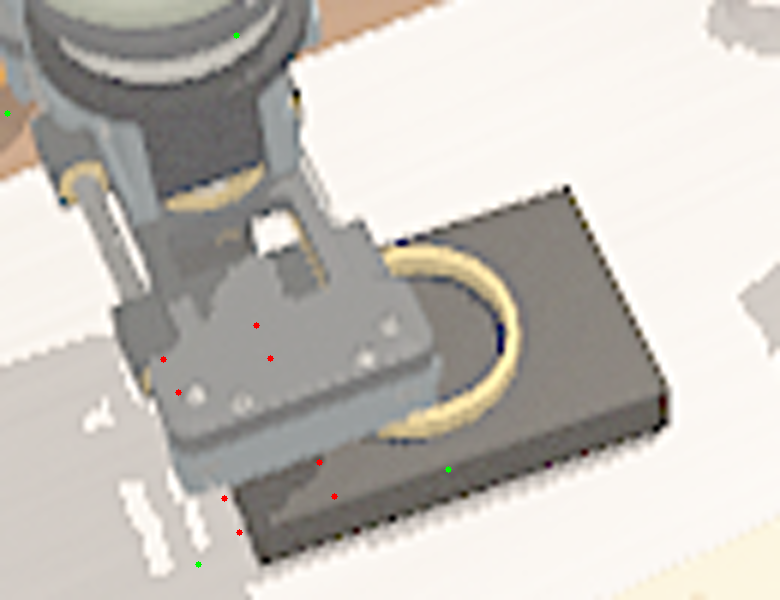

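View pics/e_top4.png

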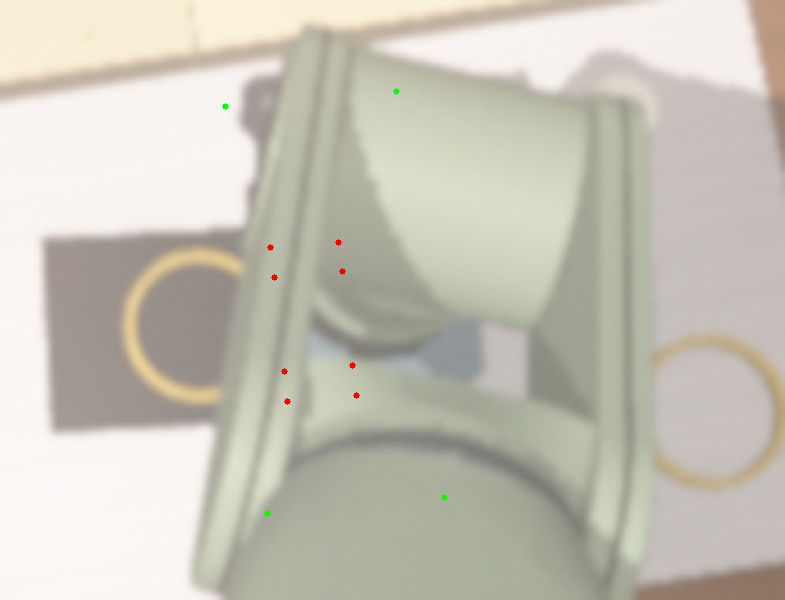

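arm_command(targets=[[0.5,0,0,-0.02,0],[0.5,0,0,-0.04,0],[0.5,-0.04,0,-0.06,0],[0.5,-0.1,0,-0.06,0],[0.5,-0.1,0,-0.04,0],[0.5,-0.1,0,-0.02,0],[0.5,-0.1,0,0,0],[0.5,-0.1,0,0,0]])

```text
time_s: 4.7
ee_pos: [523.3, -155.1, 14.5]
ee_rot: [-179.5, -0.3, 95.8]
force: [-0.9, 0.1, -0.4]
gripper_width: 46.0
```

```bash
python3 - <<'E'
from h import *
s=env.state();print(s["ee_pos"],s["ee_rot"])
im=env.grab_frame("scene")[:,:,::-1]
cv2.imwrite("pics/f_scene.png",im)
Rm=Ro.from_euler("xyz",s["ee_rot"],degrees=True).as_matrix()
P=np.array([[x,y,z] for y in(-32,32) for x in(-10,10) for z in (0,-30)])
uv=w2px("scene",(Rm@P.T).T+s["ee_pos"])
g=np.clip((im.astype(float)/255)**0.45*255,0,255).astype(np.uint8)
c=cv2.resize(g[150:280,140:310],(784,600),interpolation=cv2.INTER_CUBIC)
for q,pp in zip(uv,P):
    cv2.circle(c,tuple(int(v) for v in ((q-[140,150])*4.612)),3,(0,0,255) if pp[2]==0 else (0,255,0),-1)
cv2.imwrite("pics/f_sc.png",c)
E
python3 look.py f wrist
```

```text
[ 523.31103994 -155.14641323   14.48963222] [-179.45762408   -0.25129401   95.82408983]
```

View pics/f_sc.png

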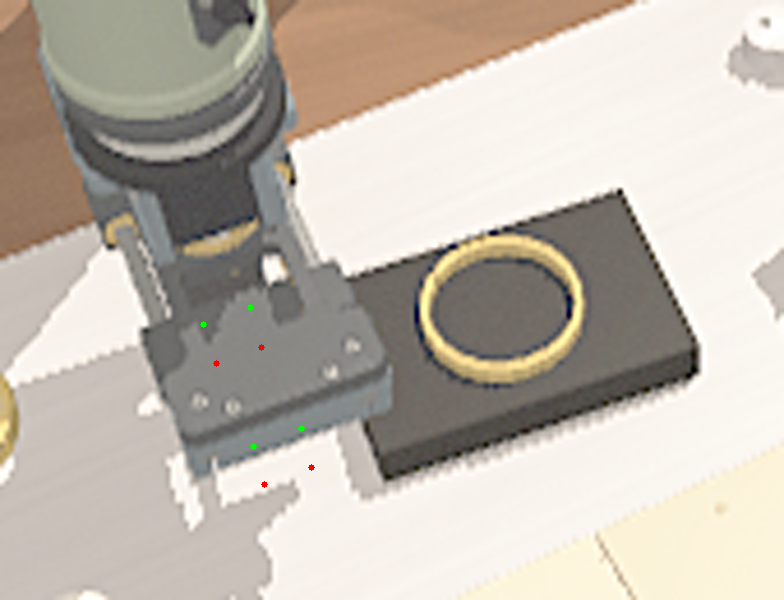

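View pics/f_wrist.png

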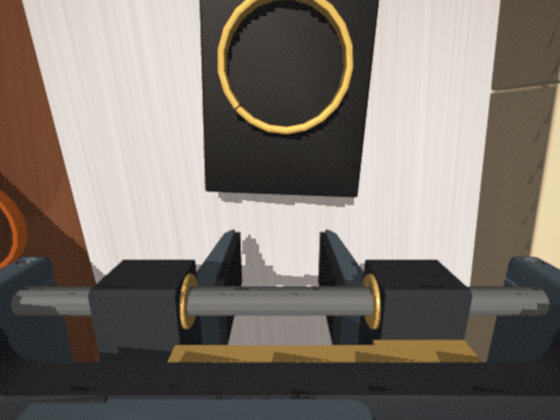

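arm_command(targets=[[0.5,0,0,0.003,0],[0.5,0,0,0.006,0],[0.5,0,0,0.009,0],[0.5,0,0,0.012,0],[0.5,0,0,0.014,0],[0.5,0,0,0.014,0]])

```text
time_s: 5.3
ee_pos: [524.6, -155.3, 8.8]
ee_rot: [-179.6, -0.2, 95.9]
force: [-0.6, 0.4, -0.7]
gripper_width: 45.6
```

arm_command(targets=[[0.5,0,0,0.003,0],[0.5,0,0,0.006,0],[0.5,0,0,0.009,0],[0.5,0,0,0.009,0]])

```text
time_s: 5.63
ee_pos: [524.3, -155.3, 4.0]
ee_rot: [-179.6, -0.2, 95.9]
force: [-0.5, -0.3, -0.3]
gripper_width: 45.6
```

arm_command(targets=[[0.5,0,0,0.003,0],[0.5,0,0,0.006,0],[0.5,0,0,0.009,0],[0.5,0,0,0.012,0],[0.5,0,0,0.012,0]])

```text
time_s: 6.05
ee_pos: [524.0, -155.2, -2.4]
ee_rot: [-179.5, -0.2, 95.9]
force: [-0.0, -0.8, 0.4]
gripper_width: 45.6
```

```bash
python3 look.py g scene wrist; python3 -c "
import cv2,numpy as np;im=cv2.imread('pics/g_scene.png');im=(255*(im/255.)**.45).astype(np.uint8);cv2.imwrite('pics/g_sc2.png',cv2.resize(im[150:280,140:310],(784,600),interpolation=2))"
```

```text
(no output)
```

View pics/g_sc2.png

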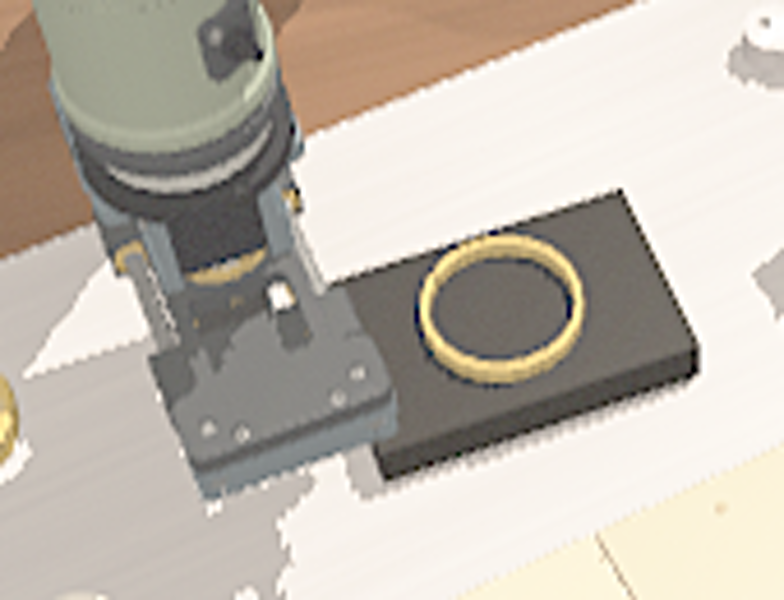

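arm_command(targets=[[0.5,0,0,0.004,0],[0.5,0,0,0.008,0],[0.5,0,0,0.012,0],[0.5,0,0,0.016,0],[0.5,0,0,0.016,0]])

```text
time_s: 6.57
ee_pos: [523.8, -155.1, -10.6]
ee_rot: [-179.5, -0.2, 95.8]
force: [-1.0, -0.1, -0.5]
gripper_width: 45.3
```

```bash
python3 look.py h scene wrist; python3 - <<'E'
from h import *
for n in"fgh":
    a=np.load(f"pics/{n}.npy");s=dict(ee_pos=a[:3],ee_rot=a[3:]);print(a.round(1))
    im=cv2.imread(f"pics/{n}_wrist.png");m=(im.max(2)<70).astype(np.uint8);m[:,:150]=0;m[:,400:]=0;m[228:]=0
    k,l,st,c=cv2.connectedComponentsWithStats(m);i=1+st[1:,4].argmax();print(st[i])
E
cat > x.py <<'E'
E

```

```text
[ 5.240e+02 -1.552e+02  1.530e+01 -1.795e+02 -2.000e-01  9.580e+01]
[  201     0   177   197 15722]
[ 5.241e+02 -1.552e+02 -2.200e+00 -1.795e+02 -2.000e-01  9.590e+01]
[  191     0   197   205 18386]
[ 5.239e+02 -1.551e+02 -1.040e+01 -1.795e+02 -2.000e-01  9.590e+01]
[  186     0   208   209 19914]
```

View pics/h_wrist.png

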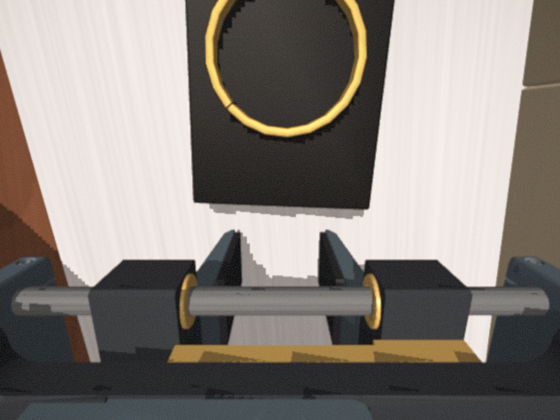

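arm_command(targets=[[0.5,0,0,0.004,0],[0.5,0,0,0.008,0],[0.5,0,0,0.012,0],[0.5,0,0,0.016,0],[0.5,0,0,0.016,0]])

```text
time_s: 7.08
ee_pos: [524.1, -155.2, -16.7]
ee_rot: [-179.6, -0.2, 95.9]
force: [-4.9, 0.9, 12.7]
gripper_width: 45.8
```

```bash
python3 look.py i scene; python3 -c "
import cv2,numpy as np;im=cv2.imread('pics/i_scene.png');im=(255*(im/255.)**.45).astype(np.uint8);cv2.imwrite('pics/i_sc2.png',cv2.resize(im[150:280,140:310],(784,600),interpolation=2))"
```

```text
(no output)
```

View pics/i_sc2.png

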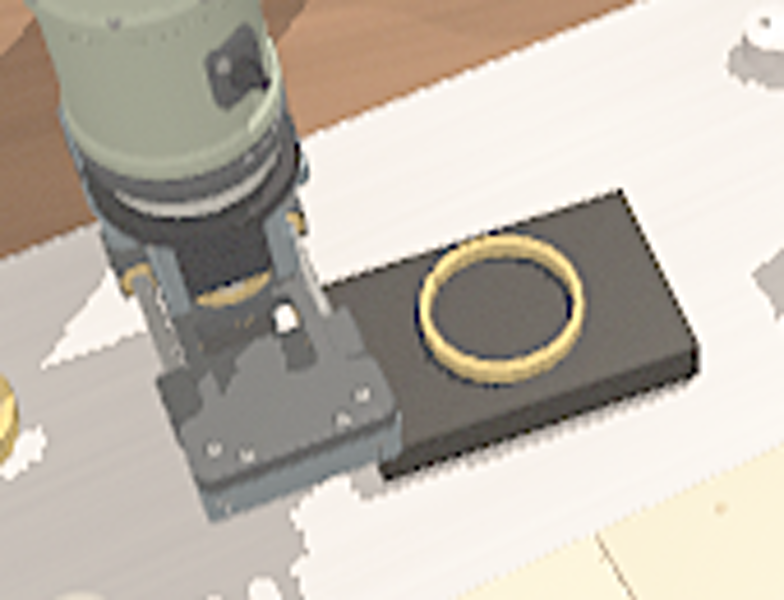

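The image and the zero force showed that the fingers passed over the slab. A slow touch on the plate gives contact at a reported z of about -16, so the true tips are about 22 mm above the reported TCP. I'll add this offset and work at a reported z of about -9.

arm_command(targets=[[0.5,0,0,-0.008,0.0],[0.5,0,0,-0.016,0.02],[0.5,0,0,-0.016,0.04],[0.5,0,0,-0.016,0.055],[0.5,0,0,-0.016,0.055]])

```text
time_s: 7.55
ee_pos: [523.9, -155.2, -9.0]
ee_rot: [-179.5, -0.2, 93.3]
force: [-0.4, 0.6, -0.1]
gripper_width: 45.8
```

```bash
python3 go.py 521 -136 -9 93.3
```

```text
t 7.55 pos [ 523.9 -155.2   -9. ] yaw [-179.54   -0.19   93.34] F [-0.4  0.6 -0.1] w 45.8
shares [ 0.0387 -0.0036  0.0002] turn 0.0009 mm [19.3 -1.8  0.1]
```

Approach the contact slowly.

arm_command(targets=[[0.5,0.01,-0.002,0,0],[0.5,0.02,-0.003,0,0],[0.5,0.026,-0.004,0,0],[0.5,0.032,-0.004,0,0],[0.5,0.038,-0.004,0,0],[0.5,0.044,-0.004,0,0],[0.5,0.05,-0.004,0,0],[0.5,0.056,-0.004,0,0]])

```text
time_s: 8.22
ee_pos: [520.4, -127.2, -8.9]
ee_rot: [-179.6, -0.2, 93.3]
force: [0.2, -2.2, -0.4]
gripper_width: 45.6
```

```bash
python3 go.py 521.6 -78 -9 99.7;python3 look.py j wrist
```

```text
t 8.22 pos [ 520.4 -127.2   -8.9] yaw [-1.7955e+02 -1.7000e-01  9.3350e+01] F [ 0.2 -2.2 -0.4] w 45.6
shares [0.098  0.0081 0.0005] turn -0.1411 mm [49.   4.1  0.2]
```

View pics/j_wrist.png

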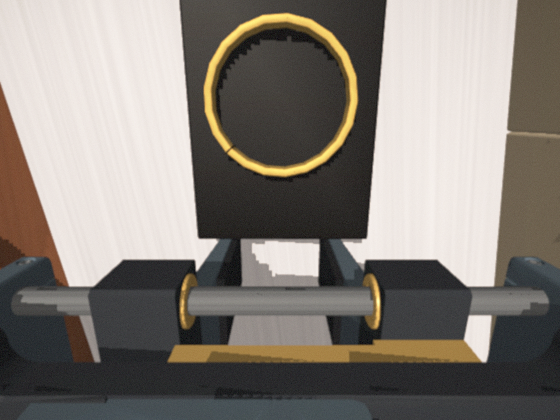

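```bash
python3 - <<'E'
from h import *
a=np.load("pics/j.npy");s=dict(ee_pos=a[:3],ee_rot=a[3:]);print(a)
print(wr2w([[198,238],[367,238]],31,s).round(1),wr2w([[281,96]],40,s).round(1))
E
```

```text
[ 5.20399608e+02 -1.27155549e+02 -8.87026833e+00 -1.79551984e+02
 -1.73127050e-01  9.33497564e+01]
[[ 475.6 -112.3   31. ]
 [ 564.8 -106.8   31. ]] [[515.4 -39.4  40. ]]
```

arm_command(targets=[[0.5,0.006,0.001,0,-0.01],[0.5,0.012,0.002,0,-0.02],[0.5,0.018,0.003,0,-0.03],[0.5,0.024,0.004,0,-0.04],[0.5,0.03,0.004,0,-0.05],[0.5,0.036,0.004,0,-0.06],[0.5,0.042,0.004,0,-0.07],[0.5,0.048,0.004,0,-0.08]])

```text
time_s: 8.93
ee_pos: [520.9, -102.3, -8.8]
ee_rot: [-179.6, -0.2, 97.0]
force: [-0.8, -0.7, -0.0]
gripper_width: 45.8
```

```bash
python3 go.py 521.8 -79 -9 99.7;python3 look.py k wrist
```

```text
t 8.93 pos [ 520.9 -102.3   -8.8] yaw [-179.56   -0.23   97.  ] F [-0.8 -0.7 -0. ] w 45.8
shares [0.0459 0.0075 0.0006] turn -0.0601 mm [23.   3.8  0.3]
```

View pics/k_wrist.png

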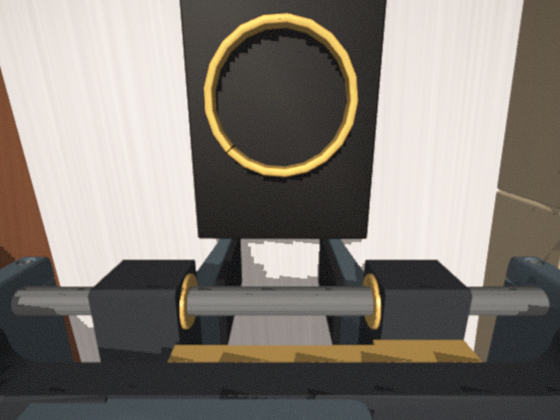

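arm_command(targets=[[0.5,0.006,0.001,0,-0.01],[0.5,0.012,0.002,0,-0.02],[0.5,0.018,0.003,0,-0.03],[0.5,0.024,0.004,0,-0.04],[0.5,0.03,0.005,0,-0.05],[0.5,0.034,0.006,0,-0.058],[0.5,0.034,0.006,0,-0.058]])

```text
time_s: 9.57
ee_pos: [521.6, -84.0, -8.7]
ee_rot: [-179.6, -0.3, 99.7]
force: [0.1, -0.3, 0.2]
gripper_width: 45.9
```

```bash
python3 go.py 521.8 -79 -9 99.7;python3 look.py l wrist top
```

```text
t 9.57 pos [521.6 -84.   -8.7] yaw [-179.55   -0.29   99.66] F [ 0.1 -0.3  0.2] w 45.9
shares [0.0097 0.0021 0.0006] turn -0.0008 mm [4.9 1.  0.3]
```

View pics/l_wrist.png

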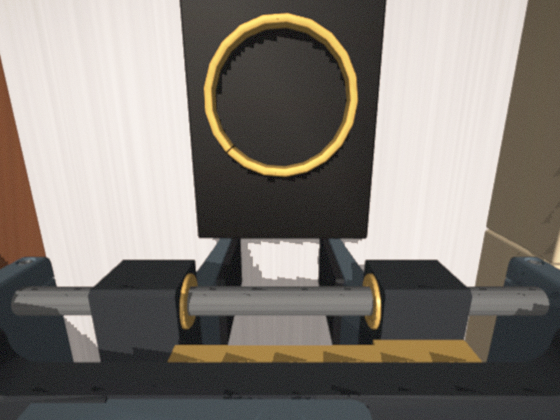

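View pics/l_top.png

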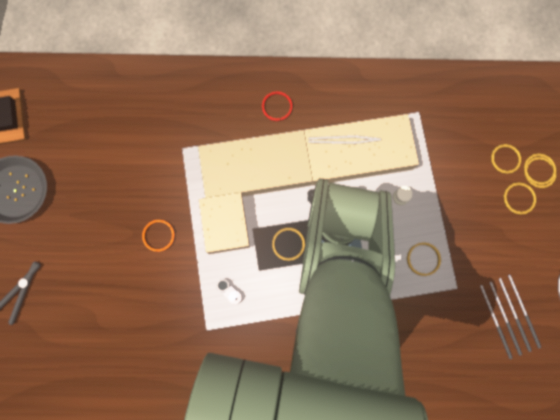

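arm_command(targets=[[0.5,-0.03,0,0,0],[0.5,-0.06,0,-0.02,0],[0.5,-0.06,0,-0.08,0],[0.3,-0.06,0,-0.16,0.1],[0.1,-0.06,0.0,-0.16,0.25],[0,-0.06,0,-0.16,0.4],[0,-0.06,0,-0.16,0.55],[0,-0.06,0,-0.16,0.7]])

```text
time_s: 10.33
ee_pos: [527.2, -114.1, 71.5]
ee_rot: [-179.5, -0.0, 67.8]
force: [-0.2, 0.5, 0.1]
gripper_width: 76.1
```

```bash
python3 go.py 416 -14 72 9.7
```

```text
t 10.33 pos [ 527.2 -114.1   71.5] yaw [-1.7948e+02 -3.0000e-02  6.7780e+01] F [-0.2  0.5  0.1] w 76.1
shares [ 0.1013 -0.2816  0.0015] turn 1.2906 mm [  50.6 -140.8    0.8]
```

arm_command(targets=[[0,0.02,-0.05,0,0.15],[0,0.03,-0.1,0,0.3],[0,0.05,-0.15,0,0.45],[0,0.07,-0.2,0,0.6],[0,0.09,-0.25,0,0.75],[0,0.1,-0.28,0,0.9],[0,0.1,-0.28,0,1.0],[0,0.1,-0.28,0,1.0]])

```text
time_s: 11.0
ee_pos: [415.7, -14.3, 73.0]
ee_rot: [-179.6, 0.3, 22.8]
force: [0.2, 1.5, -0.1]
gripper_width: 91.0
```

```bash
python3 go.py 416 -14 72 9.7
```

```text
t 11.0 pos [415.7 -14.3  73. ] yaw [-179.61    0.33   22.76] F [ 0.2  1.5 -0.1] w 91.0
shares [ 0.0008 -0.0003  0.002 ] turn 0.2902 mm [ 0.4 -0.2  1. ]
```

arm_command(targets=[[0,0,0,0,0.15],[0,0,0,0,0.29],[0,0,0,0,0.29],[0,0,0,0,0.29]])

```text
time_s: 11.33
ee_pos: [416.2, -14.5, 73.0]
ee_rot: [-179.7, 0.4, 9.9]
force: [0.4, -0.3, -0.3]
gripper_width: 91.2
```

```bash
python3 go.py 416 -14 -9 9.7; python3 look.py m wrist
```

```text
t 11.33 pos [416.2 -14.5  73. ] yaw [-179.69    0.39    9.92] F [ 0.4 -0.3 -0.3] w 91.2
shares [ 0.001  -0.0002  0.1641] turn 0.005 mm [ 0.5 -0.1 82. ]
```

View pics/m_wrist.png

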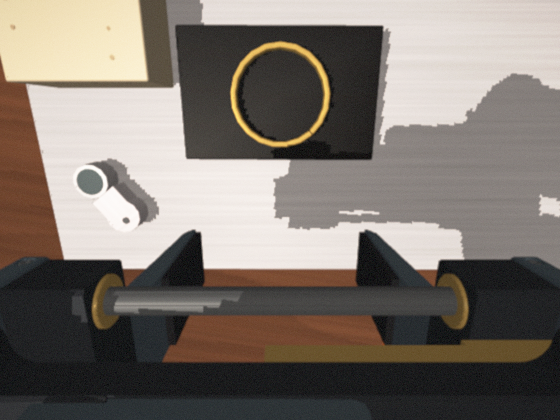

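```bash
python3 - <<'E'
from meas import *
a=np.load("pics/m.npy");s=dict(ee_pos=a[:3],ee_rot=a[3:])
W=wr2w([[177,27],[382,27],[372,158],[187,158]],31,s)
x,e=fit(W,np.array([[45,70],[45,-70],[-45,-70],[-45,70.]]));print(x,np.degrees(x[2]),e.round(1).tolist())
B=np.vstack([wr2w([[148,80],[145,0]],56,s),wr2w([[173,85],[171,2]],6,s)]);
h=[541.4,-65.6,.1695];c,sn=np.cos(h[2]),np.sin(h[2])
def toh(X): d=X[:,:2]-h[:2];return np.c_[c*d[:,0]+sn*d[:,1],-sn*d[:,0]+c*d[:,1]].round(1)
print("slab",toh(x[None,:2]),"brick",toh(B).tolist(),"bangle",toh(wr2w([[281,94]],40,s)))
E
```

```text
[5.07388966e+02 1.54433703e+00 1.72699032e-01] 9.89492568245509 [[1.0, 1.5], [1.6, -1.1], [-1.2, -0.9], [-1.3, 0.4]]
slab [[-22.2  71.9]] brick [[-14.2, 154.2], [29.5, 150.8], [-12.9, 154.9], [43.5, 151.1]] bangle [[-21.3  70.7]]
```

arm_command(targets=[[0,0,0,0.06,0],[0,0,0,0.12,0],[0,0,0,0.16,0.005],[0,0,0,0.164,0.005],[0,0.02,0,0.164,0.005],[0,0.03,0,0.164,0.005],[0,0.04,0,0.164,0.005],[0,0.046,0,0.164,0.005]])

```text
time_s: 12.05
ee_pos: [440.7, -10.2, -7.9]
ee_rot: [-179.7, 0.2, 9.7]
force: [-0.2, -0.3, 0.2]
gripper_width: 91.3
```

```bash
cat >> go.py <<'E'
h=[541.4,-65.6,.1695];c,sn=np.cos(h[2]),np.sin(h[2]);d=p[:2]-h[:2];print("hearth",round(c*d[0]+sn*d[1],1),round(-sn*d[0]+c*d[1],1))
E
python3 go.py 416 -14 -9 9.7
```

```text
t 12.05 pos [440.7 -10.2  -7.9] yaw [-179.74    0.18    9.71] F [-0.2 -0.3  0.2] w 91.3
shares [-0.05   -0.0008  0.0024] turn 0.0003 mm [-25.   -0.4   1.2]
hearth -89.9 71.6
```

arm_command(targets=[[0,0.006,0,0.002,0],[0,0.011,0,0.002,0],[0,0.016,0,0.002,0],[0,0.022,0,0.002,0],[0,0.028,0,0.002,0],[0,0.034,0,0.002,0],[0,0.04,0,0.002,0],[0,0.046,0,0.002,0]])

```text
time_s: 12.72
ee_pos: [463.4, -6.3, -9.0]
ee_rot: [-179.7, 0.2, 9.7]
force: [-2.8, 0.5, 1.6]
gripper_width: 91.2
```

```bash
python3 go.py 416 -14 -9 9.7; python3 look.py n wrist
```

```text
t 12.72 pos [463.4  -6.3  -9. ] yaw [-179.74    0.21    9.71] F [-2.8  0.5  1.6] w 91.2
shares [-0.0961 -0.0008  0.0004] turn 0.0002 mm [-48.   -0.4   0.2]
hearth -66.9 71.6
```

View pics/n_wrist.png

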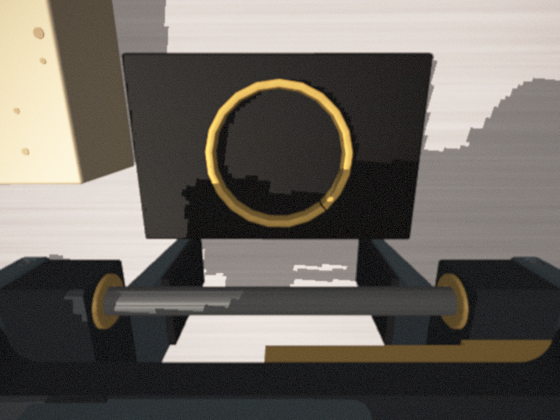

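arm_command(targets=[[0,0.007,0,0,0],[0,0.014,0,0,0],[0,0.021,0,0,0],[0,0.028,0,0,0],[0,0.035,0,0,0],[0,0.042,0,0,0],[0,0.049,0,0,0],[0,0.056,0,0,0]])

```text
time_s: 13.43
ee_pos: [492.5, -1.4, -9.0]
ee_rot: [-179.8, 0.1, 9.7]
force: [-2.1, -0.5, -2.1]
gripper_width: 91.1
```

arm_command(targets=[[0,0.007,0,0,0],[0,0.013,0,0,0],[0,0.019,0,0,0],[0,0.024,0,0,0],[0,0.029,0,0,0],[0,0.034,0,0,0]])

```text
time_s: 13.93
ee_pos: [509.3, 1.5, -9.0]
ee_rot: [-179.8, 0.1, 9.7]
force: [-2.1, -0.5, 1.4]
gripper_width: 91.4
```

```bash
python3 go.py 416 -14 -9 9.7; python3 look.py o wrist
```

```text
t 13.93 pos [509.3   1.5  -9. ] yaw [-1.7975e+02  1.2000e-01  9.7100e+00] F [-2.1 -0.5  1.4] w 91.4
shares [-0.1892 -0.001   0.0004] turn 0.0002 mm [-94.6  -0.5   0.2]
hearth -20.3 71.5
```

View pics/o_wrist.png

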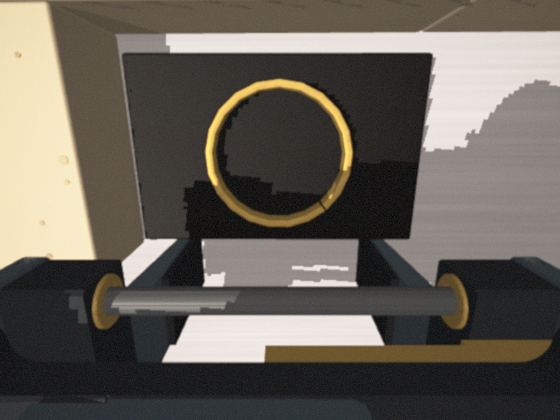

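arm_command(targets=[[0,0.004,0,0,0],[0,0.008,0,0,0],[0,0.012,0,0,0],[0,0.015,0,0,0],[0,0.018,0,0,0]])

```text
time_s: 14.4
ee_pos: [519.2, 3.1, -9.0]
ee_rot: [-179.8, 0.1, 9.7]
force: [-1.6, -0.3, 0.6]
gripper_width: 91.1
```

arm_command(targets=[[0,0.002,0,0,0],[0,0.004,0,0,0],[0,0.006,0,0,0]])

```text
time_s: 14.65
ee_pos: [521.8, 3.5, -9.0]
ee_rot: [-179.8, 0.1, 9.7]
force: [-3.0, -1.2, 1.3]
gripper_width: 91.3
```

```bash
python3 go.py 416 -14 -9 9.7; python3 look.py p wrist
```

```text
t 14.65 pos [521.8   3.5  -9. ] yaw [-1.7976e+02  1.1000e-01  9.7200e+00] F [-3.  -1.2  1.3] w 91.3
shares [-0.2145 -0.0012  0.0004] turn 0.0004 mm [-107.3   -0.6    0.2]
hearth -7.6 71.4
```

View pics/p_wrist.png

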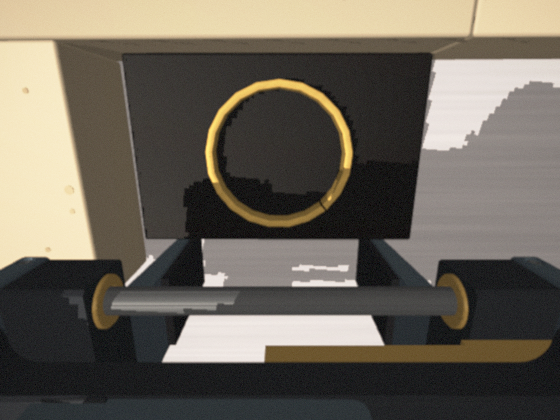

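arm_command(targets=[[0,0.002,0,0,0],[0,0.004,0,0,0],[0,0.004,0,0,0]])

```text
time_s: 14.95
ee_pos: [521.7, 3.6, -9.2]
ee_rot: [-179.7, 0.4, 9.7]
force: [-5.6, -2.4, 4.3]
gripper_width: 91.0
```

arm_command(targets=[[0,0.002,0,0,0],[0,0.003,0,0,0]])

```text
time_s: 15.12
ee_pos: [521.6, 3.5, -9.2]
ee_rot: [-179.7, 0.6, 9.8]
force: [-6.8, -2.1, 5.1]
gripper_width: 91.2
```

```bash
python3 go.py 416 -14 -9 9.7; python3 look.py q wrist scene;  python3 -c "
import cv2;im=cv2.imread('pics/q_wrist.png');cv2.imwrite('pics/q2.png',cv2.resize(im[20:110,80:500],(798,171*2),interpolation=2))
im=cv2.imread('pics/q_scene.png');cv2.imwrite('pics/q3.png',cv2.resize(im[130:310,180:420],(800,600),interpolation=2))"
```

```text
t 15.12 pos [521.6   3.5  -9.2] yaw [-179.74    0.55    9.76] F [-6.8 -2.1  5.1] w 91.2
shares [-0.2141 -0.0012  0.0016] turn 0.0013 mm [-107.1   -0.6    0.8]
hearth -7.8 71.5
```

View pics/q2.png

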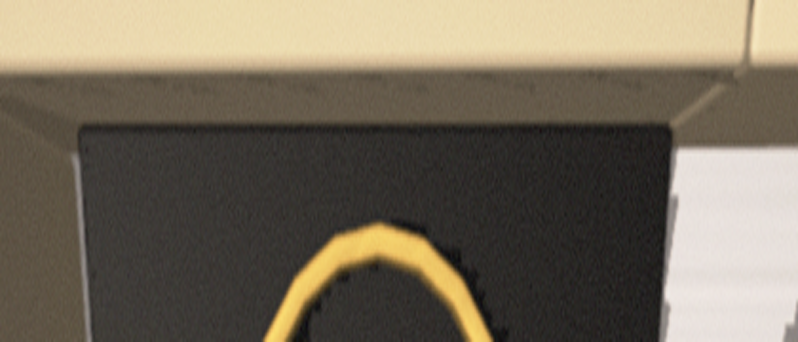

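View pics/q3.png

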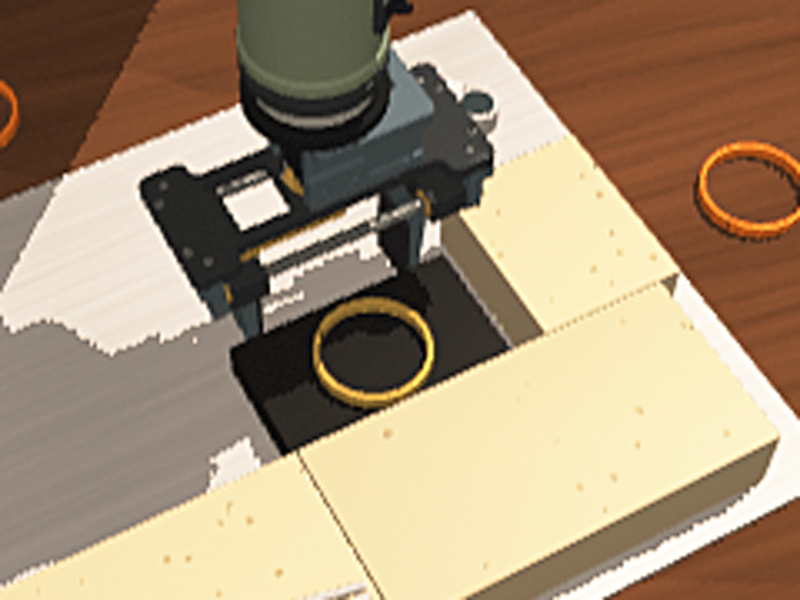

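```bash
python3 - <<'E'
from h import *
a=np.load("pics/q.npy");s=dict(ee_pos=a[:3],ee_rot=a[3:])
h=[541.4,-65.6,.1695];c,sn=np.cos(h[2]),np.sin(h[2])
def toh(X): d=X[:,:2]-h[:2];return np.c_[c*d[:,0]+sn*d[:,1],-sn*d[:,0]+c*d[:,1]].round(1).tolist()
v=lambda y:20+(y+.5)/3.8-.5
u=lambda x:80+(x+.5)/1.9-.5
print("foot",toh(wr2w([[u(700),v(147)],[u(790),v(147)],[u(75),v(152)]],6,s)))
print("top",toh(wr2w([[u(30),v(75)],[u(400),v(70)],[u(735),v(67)]],56,s)))
print("slab",toh(wr2w([[u(82),v(127)],[u(400),v(126)],[u(668),v(126)],[145.5,238],[411,238]],31,s)))
E
```

```text
foot [[100.3, -16.3], [100.3, -40.8], [99.7, 154.9]]
top [[99.0, 139.0], [99.4, 67.0], [99.6, 2.3]]
slab [[98.6, 141.0], [98.7, 66.3], [98.7, 3.6], [9.9, 141.9], [10.2, 1.9]]
```

arm_command(targets=[[0,-0.02,0,0,0],[0,-0.06,0,0,0],[0,-0.08,0,-0.03,0],[0.2,-0.08,0,-0.1,0],[0.4,-0.08,0.03,-0.16,0],[0.5,-0.08,0.09,-0.17,-0.15],[0.5,-0.06,0.16,-0.17,-0.3],[0.5,-0.03,0.2,-0.17,-0.45]])

```text
time_s: 15.88
ee_pos: [526.0, -100.4, 77.0]
ee_rot: [-179.8, 0.2, 30.3]
force: [0.5, 0.6, -0.7]
gripper_width: 61.0
```

```bash
python3 go.py 601 -97 72 99.7
```

```text
t 15.88 pos [ 526.  -100.4   77. ] yaw [-179.79    0.22   30.28] F [ 0.5  0.6 -0.7] w 61.0
shares [0.133  0.0698 0.0093] turn -1.5426 mm [66.5 34.9  4.7]
hearth -21.1 -31.7
```

arm_command(targets=[[0.5,0.05,0.02,0,-0.15],[0.5,0.1,0.05,0,-0.3],[0.5,0.133,0.07,0,-0.45],[0.5,0.133,0.07,0,-0.6],[0.5,0.133,0.07,0,-0.75],[0.5,0.133,0.07,0,-0.9],[0.5,0.133,0.07,0,-1.0]])

```text
time_s: 16.47
ee_pos: [602.0, -97.1, 76.6]
ee_rot: [-179.8, -0.0, 75.6]
force: [-0.5, -0.7, 0.7]
gripper_width: 45.6
```

arm_command(targets=[[0.5,0,0,0,-0.15],[0.5,0,0,0,-0.3],[0.5,0,0,0,-0.45],[0.5,0,0,0,-0.543],[0.5,0,0,0,-0.543]])

```text
time_s: 16.88
ee_pos: [602.7, -97.1, 76.7]
ee_rot: [-180.0, -0.1, 100.1]
force: [-0.2, -0.8, 0.1]
gripper_width: 45.5
```

```bash
python3 go.py 601 -97 -2 99.7; python3 look.py r wrist scene
```

```text
t 16.88 pos [602.7 -97.1  76.7] yaw [-1.7999e+02 -7.0000e-02  1.0007e+02] F [-0.2 -0.8  0.1] w 45.5
shares [ 0.0006 -0.0033  0.1575] turn 0.0082 mm [ 0.3 -1.7 78.7]
hearth 55.1 -41.4
```

View pics/r_wrist.png

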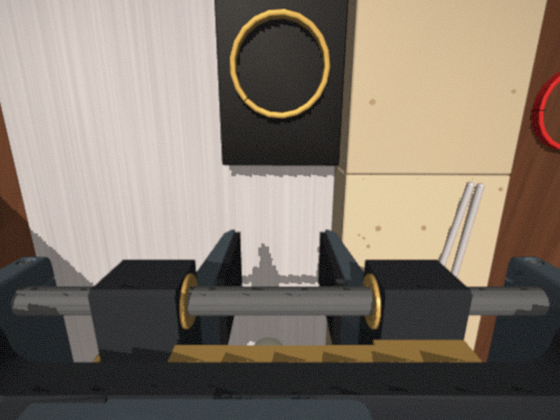

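View pics/r_scene.png

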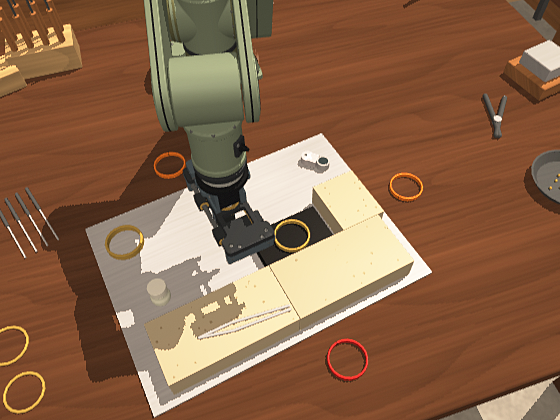

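arm_command(targets=[[0.5,0,-0.009,0.05,0.008],[0.5,0,-0.009,0.1,0.008],[0.5,0,-0.009,0.13,0.008],[0.5,0,-0.009,0.14,0.008],[0.5,0,-0.009,0.146,0.008],[0.5,0,-0.009,0.152,0.008],[0.5,0,-0.009,0.158,0.008],[0.5,0,-0.009,0.158,0.008]])

```text
time_s: 17.65
ee_pos: [598.4, -97.8, -1.9]
ee_rot: [180.0, -0.1, 99.5]
force: [-0.6, -0.0, -0.1]
gripper_width: 45.5
```

```bash
python3 go.py 601 -97 -2 99.7; python3 look.py s wrist scene;python3 -c "
import cv2;im=cv2.imread('pics/s_scene.png');cv2.imwrite('pics/s3.png',cv2.resize(im[170:350,140:380],(800,600),interpolation=2))"
```

```text
t 17.65 pos [598.4 -97.8  -1.9] yaw [ 1.800e+02 -6.000e-02  9.951e+01] F [-0.6 -0.  -0.1] w 45.5
shares [0.0008 0.0054 0.0002] turn -0.0041 mm [0.4 2.7 0.1]
hearth 50.7 -41.4
```

View pics/s_wrist.png

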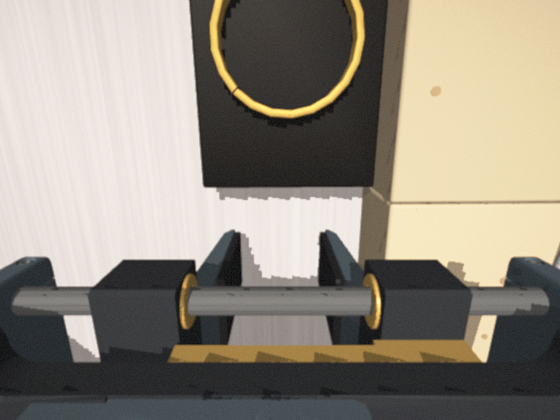

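View pics/s3.png

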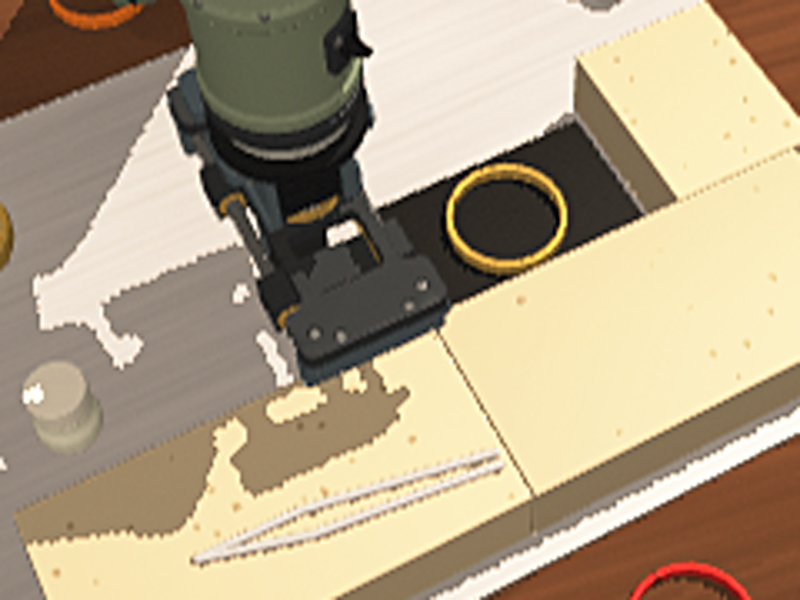

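arm_command(targets=[[0.5,0.02,0,0,-0.004],[0.5,0.034,0,0,-0.004],[0.5,0.042,0,0,-0.004],[0.5,0.048,0,0,-0.004],[0.5,0.053,0,0,-0.004],[0.5,0.058,0,0,-0.004],[0.5,0.062,0,0,-0.004],[0.5,0.066,0,0,-0.004]])

```text
time_s: 18.42
ee_pos: [593.1, -65.6, -1.5]
ee_rot: [180.0, -0.0, 99.7]
force: [-0.2, -2.9, 1.0]
gripper_width: 45.6
```

```bash
python3 go.py 601 -97 -2 99.7; python3 look.py t wrist top
```

```text
t 18.42 pos [593.1 -65.6  -1.5] yaw [ 1.7997e+02 -1.0000e-02  9.9720e+01] F [-0.2 -2.9  1. ] w 45.6
shares [-0.0646  0.005   0.0011] turn 0.0004 mm [-32.3   2.5   0.5]
hearth 51.0 -8.7
```

View pics/t_wrist.png

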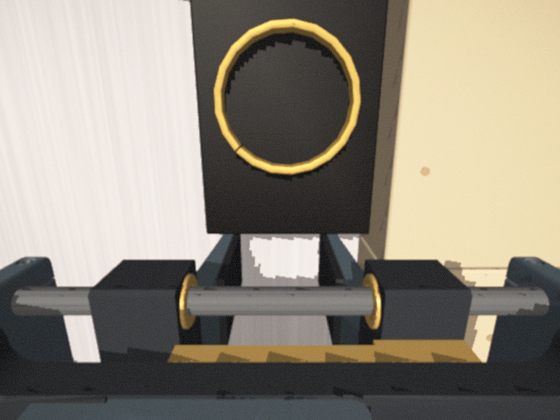

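arm_command(targets=[[0.5,0.003,0,0,0],[0.5,0.005,0,0,0],[0.5,0.007,0,0,0],[0.5,0.009,0,0,0]])

```text
time_s: 18.85
ee_pos: [592.2, -60.8, -1.5]
ee_rot: [180.0, -0.0, 99.7]
force: [-0.3, -2.2, 1.0]
gripper_width: 45.5
```

arm_command(targets=[[0.5,0.002,0,0,0],[0.5,0.003,0,0,0]])

```text
time_s: 19.02
ee_pos: [592.3, -60.1, -1.5]
ee_rot: [180.0, 0.0, 99.8]
force: [1.3, -5.8, -0.6]
gripper_width: 45.7
```

arm_command(targets=[[0.5,0.002,0,0,0],[0.5,0.003,0,0,0]])

```text
time_s: 19.18
ee_pos: [592.6, -60.0, -1.4]
ee_rot: [179.9, 0.2, 99.8]
force: [0.4, -8.4, 0.4]
gripper_width: 46.0
```

arm_command(targets=[[0.5,-0.02,0,0,0],[0.5,-0.06,0,0,0],[0.5,-0.06,0,-0.04,0],[0.5,-0.06,0,-0.1,0],[0.5,-0.06,0,-0.16,0],[0.5,0.0,-0.05,-0.16,0],[0.5,0.08,-0.1,-0.16,0],[0.5,0.09,-0.14,-0.16,0]])

```text
time_s: 19.85
ee_pos: [514.1, -24.2, 78.6]
ee_rot: [179.9, 0.0, 99.8]
force: [-0.1, -0.1, -0.8]
gripper_width: 45.9
```

```bash
python3 go.py 416 0 72 9.7; python3 look.py v wrist scene;python3 -c "
import cv2;im=cv2.imread('pics/v_scene.png');cv2.imwrite('pics/v3.png',cv2.resize(im[150:330,180:420],(800,600),interpolation=2))"
```

```text
t 19.85 pos [514.1 -24.2  78.6] yaw [1.7991e+02 3.0000e-02 9.9840e+01] F [-0.1 -0.1 -0.8] w 45.9
shares [ 0.0813 -0.185   0.0128] turn 2.0032 mm [ 40.7 -92.5   6.4]
hearth -20.0 45.4
```

View pics/v_wrist.png

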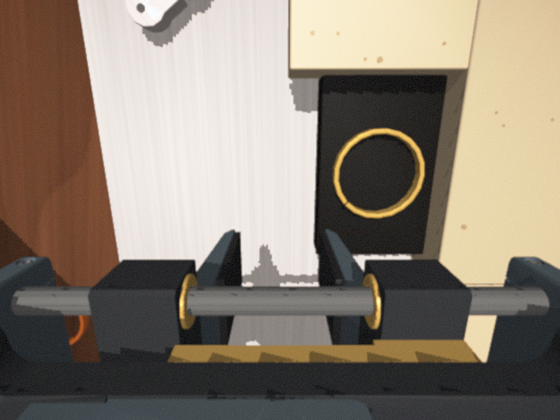

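View pics/v3.png

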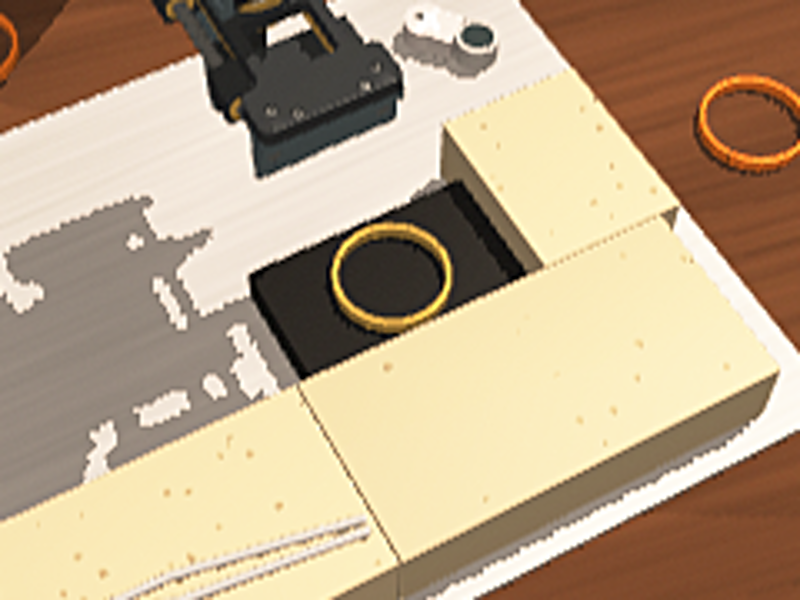

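```bash
python3 - <<'E'
from h import *
im=cv2.imread("pics/v_wrist.png");g=(255*(im/255.)**.5).astype(np.uint8)
cv2.imwrite("pics/v4.png",cv2.resize(g[55:275,285:485],(545,600),interpolation=2))
E
```

```text
(no output)
```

View pics/v4.png

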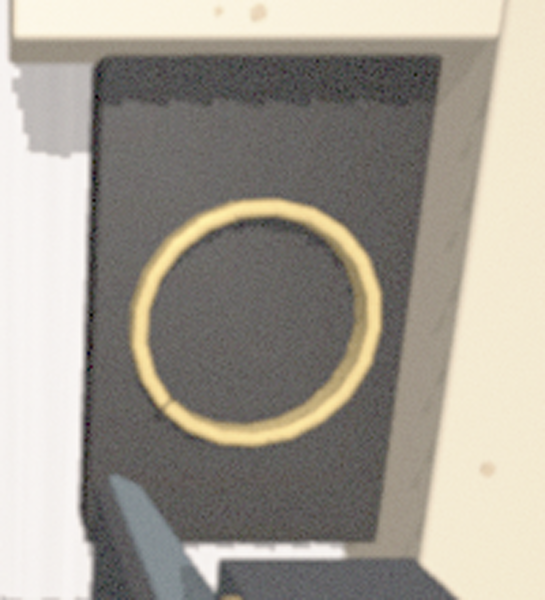

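```bash
python3 - <<'E'
from meas import *
a=np.load("pics/v.npy");s=dict(ee_pos=a[:3],ee_rot=a[3:])
h=[541.4,-65.6,.1695];c,sn=np.cos(h[2]),np.sin(h[2])
def toh(X): d=X[:,:2]-h[:2];return np.c_[c*d[:,0]+sn*d[:,1],-sn*d[:,0]+c*d[:,1]].round(1).tolist()
q=lambda L:[(285+x/2.725,55+y/2.727) for x,y in L]
S=wr2w(q([(98,58),(440,56),(378,541),(84,515)]),31,s)
print("slab",toh(S)); x,e=fit(S[:3],np.array([[-45,70],[45,70],[45,-70.]]));print(x,x[2]-h[2],e.round(1).tolist(),toh(x[None,:2]))
print("wall foot",toh(wr2w(q([(348,550)]),6,s)),"wall top",toh(wr2w(q([(498,40),(450,330),(418,555)]),56,s)))
print("brick foot",toh(wr2w(q([(14,62),(90,62)]),6,s)),"brick top",toh(wr2w(q([(14,38),(250,38),(490,38)]),56,s)))
print("bangle",toh(wr2w(q([(257,321)]),40,s)))
E
```

```text
slab [[8.6, 152.7], [98.5, 153.4], [100.4, 14.8], [9.4, 23.3]]
[5.81043300e+02 2.57945911e+01 1.83535600e-01] 0.014035599943817367 [[-0.1, 0.1], [-0.1, 0.6], [0.2, -0.7]] [[54.5, 83.4]]
wall foot [[103.2, 0.1]] wall top [[99.2, 153.9], [98.6, 85.1], [99.5, 21.9]]
brick foot [[-12.7, 154.4], [9.4, 154.5]] brick top [[-14.4, 154.1], [41.0, 154.2], [97.3, 154.3]]
bangle [[53.9, 84.6]]
```

```bash
python3 go.py 480 3 72 9.7
```

```text
t 19.95 pos [511.1 -25.6  78.1] yaw [-1.7983e+02  6.0000e-02  9.9910e+01] F [ 0.4 -0.1 -0.2] w 45.8
shares [ 0.067  -0.0515  0.0122] turn 2.0047 mm [ 33.5 -25.7   6.1]
hearth -23.1 44.6
```

arm_command(targets=[[0.3,0,-0.07,0,0.15],[0.1,0,-0.1,0,0.3],[0,0,-0.12,0,0.45],[0,0,-0.12,0,0.6],[0,0,-0.12,0,0.75],[0,0,-0.12,0,0.9],[0,0,-0.12,0,1.0],[0,0,-0.12,0,1.0]])

```text
time_s: 20.62
ee_pos: [452.9, -36.1, 78.3]
ee_rot: [-179.9, 0.1, 54.8]
force: [0.2, -0.4, 1.0]
gripper_width: 91.1
```

```bash
python3 go.py 480 3 72 9.7
```

```text
t 20.62 pos [452.9 -36.1  78.3] yaw [-1.7994e+02  1.0000e-01  5.4770e+01] F [ 0.2 -0.4  1. ] w 91.1
shares [ 0.0951 -0.0009  0.0125] turn 1.0017 mm [47.5 -0.4  6.2]
hearth -82.2 44.0
```

arm_command(targets=[[0,0.02,0,0,0.15],[0,0.05,0,0,0.3],[0,0.07,0,0,0.45],[0,0.095,0,0,0.6],[0,0.095,0,0,0.75],[0,0.095,0,0,0.9],[0,0.095,0,0,1.0],[0,0.095,0,0,1.0]])

```text
time_s: 21.28
ee_pos: [481.0, 2.8, 78.2]
ee_rot: [180.0, 0.1, 9.8]
force: [-0.6, -0.4, -0.2]
gripper_width: 91.0
```

```bash
python3 go.py 482 3.3 -4 9.71; python3 look.py w wrist
```

```text
t 21.28 pos [481.    2.8  78.2] yaw [1.8e+02 9.0e-02 9.8e+00] F [-0.6 -0.4 -0.2] w 91.0
shares [ 0.0025 -0.0007  0.1643] turn 0.0019 mm [ 1.2 -0.3 82.1]
hearth -48.0 77.6
```

View pics/w_wrist.png

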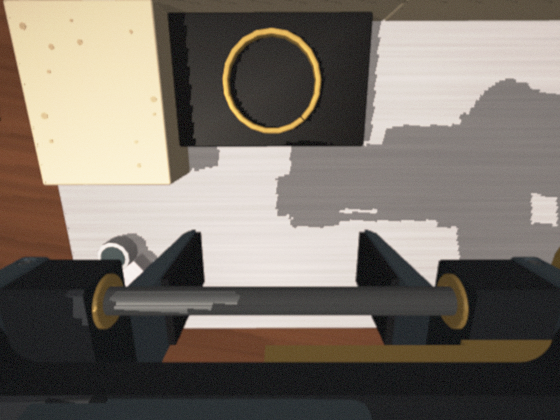

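arm_command(targets=[[0,0.002,0,0.06,0],[0,0.002,0,0.12,0.002],[0,0.002,0,0.155,0.002],[0,0.002,0,0.163,0.002],[0,0.02,0,0.163,0.002],[0,0.04,0,0.163,0.002],[0,0.055,0,0.163,0.002],[0,0.062,0,0.163,0.002]])

```text
time_s: 22.0
ee_pos: [514.8, 8.3, -1.9]
ee_rot: [179.9, -0.2, 9.9]
force: [0.9, -0.4, 0.1]
gripper_width: 91.2
```

```bash
python3 go.py 482 3.3 -4 9.71
```

```text
t 22.0 pos [514.8   8.3  -1.9] yaw [179.95  -0.19   9.89] F [ 0.9 -0.4  0.1] w 91.2
shares [-0.0664 -0.0015  0.004 ] turn 0.004 mm [-33.2  -0.8   2. ]
hearth -13.7 77.3
```

Contact was expected near hearth x = -8. I'll advance in 1 mm steps.

arm_command(targets=[[0,0.003,0,0.003,0.004],[0,0.006,0,0.003,0.004],[0,0.008,0,0.003,0.004],[0,0.01,0,0.003,0.004]])

```text
time_s: 22.33
ee_pos: [519.6, 9.1, -3.2]
ee_rot: [179.9, -0.2, 9.7]
force: [-0.3, 0.2, 0.4]
gripper_width: 91.4
```

arm_command(targets=[[0,0.002,0,0,0],[0,0.004,0,0,0],[0,0.004,0,0,0]])

```text
time_s: 22.58
ee_pos: [521.0, 9.4, -3.3]
ee_rot: [180.0, -0.1, 9.7]
force: [-1.5, -0.1, 1.3]
gripper_width: 91.2
```

arm_command(targets=[[0,0.002,0,0,0],[0,0.004,0,0,0]])

```text
time_s: 22.75
ee_pos: [521.0, 9.5, -3.5]
ee_rot: [180.0, 0.1, 9.8]
force: [-6.2, -1.6, 4.4]
gripper_width: 91.1
```

```bash
python3 go.py 482 3.3 -4 9.71; python3 look.py x wrist
```

```text
t 22.75 pos [521.    9.5  -3.5] yaw [1.7997e+02 1.2000e-01 9.7800e+00] F [-6.2 -1.6  4.4] w 91.1
shares [-0.079  -0.001   0.0012] turn 0.0015 mm [-39.5  -0.5   0.6]
hearth -7.4 77.5
```

View pics/x_wrist.png

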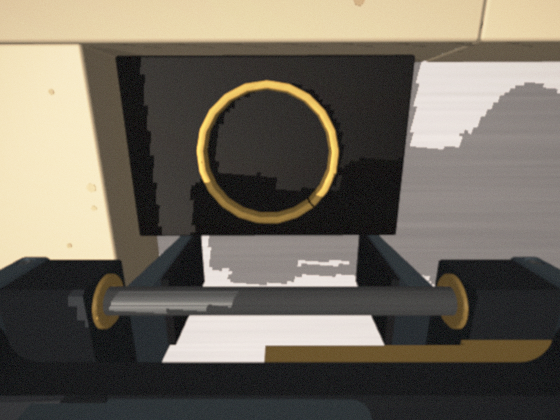

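arm_command(targets=[[0,-0.02,0,0,0],[0,-0.06,0,0,0],[0,-0.08,0,-0.04,0],[0,-0.08,0,-0.1,0],[0,-0.08,0,-0.17,0],[0,-0.08,0,-0.24,0],[0,-0.08,0,-0.28,0],[0,-0.08,0,-0.28,0]])

```text
time_s: 23.47
ee_pos: [485.4, 2.9, 141.4]
ee_rot: [179.9, -0.5, 9.8]
force: [0.4, 0.1, -0.2]
gripper_width: 91.1
```

```bash
python3 look.py y wrist scene top; python3 - <<'E'
from h import *
im=cv2.imread("pics/y_wrist.png");g=(255*(im/255.)**.5).astype(np.uint8)
cv2.imwrite("pics/y4.png",cv2.resize(g[0:160,140:390],(800,512),interpolation=2))
im=cv2.imread("pics/y_scene.png");g=(255*(im/255.)**.6).astype(np.uint8)
cv2.imwrite("pics/y5.png",cv2.resize(g[190:270,250:360],(792,576),interpolation=2))
E
```

```text
(no output)
```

View pics/y4.png

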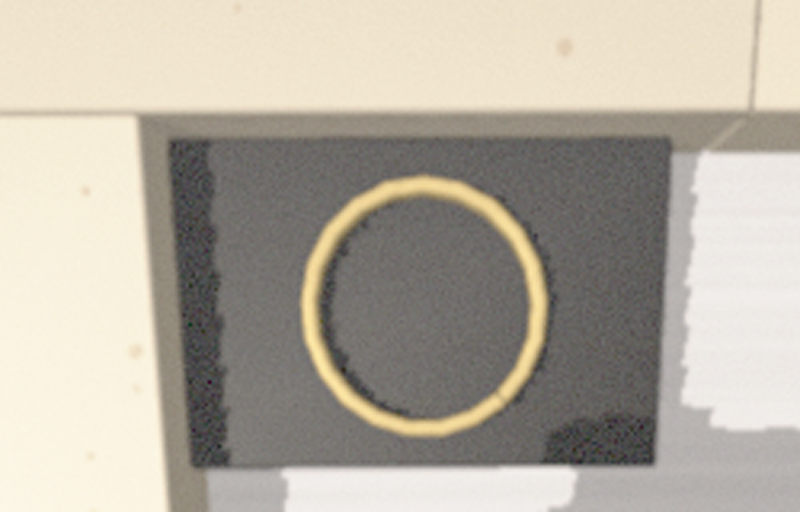

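View pics/y_scene.png

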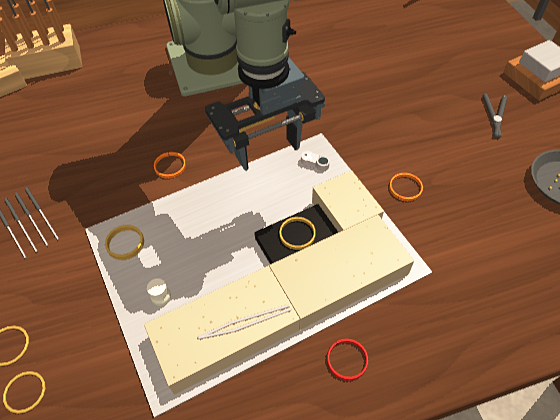

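View pics/y_top.png

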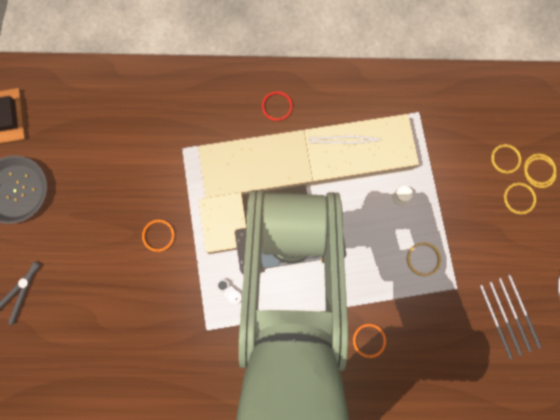

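```bash
python3 - <<'E'
from meas import *
a=np.load("pics/y.npy");s=dict(ee_pos=a[:3],ee_rot=a[3:])
h=[541.4,-65.6,.1695];c,sn=np.cos(h[2]),np.sin(h[2])
def toh(X): d=X[:,:2]-h[:2];return np.c_[c*d[:,0]+sn*d[:,1],-sn*d[:,0]+c*d[:,1]].round(1).tolist()
q=lambda L:[(140+(x+.5)/3.2-.5,(y+.5)/3.2-.5) for x,y in L]
S=wr2w(q([(170,139),(670,137),(655,465),(192,467)]),31,s)
print("slab",toh(S)); x,e=fit(S,np.array([[45,70],[45,-70],[-45,-70],[-45,70.]]));print(x[2]-h[2],e.round(1).tolist(),toh(x[None,:2]))
print("wall foot",toh(wr2w(q([(690,151),(790,151)]),6,s)),"wall top",toh(wr2w(q([(30,113),(400,112),(790,111)]),56,s)))
print("brick foot",toh(wr2w(q([(206,475),(207,500)]),6,s)),"brick top",toh(wr2w(q([(139,125),(152,300),(166,480)]),56,s)))
print("bangle",toh(wr2w(q([(425,306)]),40,s)))
E
```

```text
slab [[98.6, 153.0], [99.2, 15.3], [10.4, 14.4], [9.8, 153.0]]
0.004748848885015117 [[0.4, 1.2], [0.8, -1.0], [-0.5, -0.8], [-0.7, 0.6]] [[54.5, 83.9]]
wall foot [[100.8, 4.0], [100.9, -25.9]] wall top [[99.1, 181.5], [99.4, 88.6], [99.8, -9.5]]
brick foot [[5.3, 154.9], [-2.8, 155.1]] brick top [[96.4, 154.4], [54.9, 154.4], [8.1, 154.2]]
bangle [[54.6, 82.9]]
```

arm_command(targets=[[0,-0.05,0,-0.05,0],[0,-0.08,0,-0.1,0],[0,-0.08,0,-0.1,0],[0,-0.08,0,-0.1,0]])

```text
time_s: 23.95
ee_pos: [441.5, -3.9, 185.5]
ee_rot: [180.0, 0.2, 9.7]
force: [0.9, 0.3, -0.2]
gripper_width: 91.5
```

```bash
python3 - <<'E'
from h import *
s=env.state();print(s["ee_pos"],s["force"],s["time_s"]);print(env.job_done())
E
```

```text
[441.50900651  -3.90488758 185.53336374] [ 0.88425235  0.27321321 -0.15841633] 23.95
the job is handed in; nothing more can be done
None
```

The slab is in the corner, flush with the back wall and the end brick as near as the cameras can tell, and I handed the job in at about 24 s of the 64 s. No verdict is reported.

I slid it with open fingertips in four pushes: along the wall direction while squaring it up, into the back wall, along the wall into the end brick, and a last light press on the wall. The highest contact force I read was about 8 N on the bricks, against the 45 N limit. An earlier test touch on the plate read about 13 N.

**Last checks (wrist camera):**

| Check | Measured | Target |
|---|---|---|
| Slab in the hearth frame, x | 54.5 mm | 51.5 to 58 mm |
| Gap to the end brick | about 0.5 to 1.5 mm | within about 3.5 mm |
| Angle to the wall | about 0.005 rad | below 0.03 rad |
| Bangle from the slab's middle | about 1 mm | below 10 mm |

The jar, spare bangle, loupe and tweezers looked unmoved in the last pictures, which I checked by eye only. The robot is well clear.

**What disagreed:**
- **Fingertip height:** the real fingertips sit about 22 mm higher than the reported tool point. My first push therefore passed over the slab's edge without touching anything. I found the offset by slowly touching the plate and worked with it from then on.
- **Hearth measurements:** my wall and brick estimates differed by 1 to 2 mm between pictures, so the gaps above are only good to that.

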